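# Load the handle tray and slide it into the disinfection bay

## Task

Get the laryngoscope handles ready for disinfection: pull the bay's stiff slide gate open until its red grip stands at the green mark, and lay every handle crosswise on the tray's cradle, one to a notch, while the tray is still out on the counter. Then, with the gate open, push the loaded tray along the counter, without lifting or tipping it, all the way into the green bay, and slide the gate fully shut behind it with every handle still lying in the cradle. Leave the jar, the bowl and the glove box alone.

Things in the scene. Friction and masses are not known exactly. Their poses are not given: they have to be found in the camera images.
- bay: Fixed bay of a white UV cabinet: green rectangle 170 (its x) by 265 mm (its y) flush in the counter, open above; origin at its centre. Walls 12 mm thick, 40 mm high at x = +-85 mm; the cabinet (150 mm high) closes y = +132.5; the gate at y = -132.5 is the entrance, so the tray enters along +y. Grey gate housing, 38 mm high, at x -260 to -97, y -132.5 to -42 mm. May stand turned a little.
- gate (a joint): Slide gate: 0 shut, up to 0.19 m as pulled along the bay's -x (towards the robot); 0.16 = red grip at the green mark. Friction about 5 N, stays put. Panel 170 mm long, 12 thick, 39 high in the plane y = -138.5 mm of the bay. The entrance it leaves is as wide as the joint value, measured from the bay's +x wall.
- gate_handle (a point): Middle of the red grip standing on top of the gate panel, 62 mm above the counter: a block 16 mm thick along the bay's x (the slide direction), 40 mm along y, from 40 to 82 mm above the counter. Axes as the bay's.
- gate_mark (a point): Where the middle of the red grip stands when the gate is open to the green mark (a green stripe 12 mm wide across the top of the grey housing, beside the grip's path); within 12 mm along x is right. Axes as the bay's.
- tray: Loose blue tray 130 (x) by 230 mm (y), rim 28 mm high, 0.3-0.55 kg; origin: centre of underside. Cradle: 2 rails along y at x = +-30, 8 mm thick, tops 24 mm up; teeth 8 mm higher leave 4 notches 34 mm wide at y = -84, -28, 28, 84. A handle lies across both rails, along x, its middle 37 mm above the underside. Parked: origin at the bay's origin, y along the bay's y, either way round.
- handle0_mid (a point): Centre of a laryngoscope battery handle: a slab-sided steel bar with a black rubber sleeve and a green band near one end, 100 mm long (its x) and 26 by 26 mm in section, about 0.11 kg. It starts lying on the blue mat to the robot's right (-y). May be absent.
- handle1_mid (a point): Centre of a laryngoscope battery handle: a slab-sided steel bar with a black rubber sleeve and a green band near one end, 100 mm long (its x) and 26 by 26 mm in section, about 0.11 kg. It starts lying on the blue mat to the robot's right (-y). May be absent.
- handle2_mid (a point): Centre of a laryngoscope battery handle: a slab-sided steel bar with a black rubber sleeve and a green band near one end, 100 mm long (its x) and 26 by 26 mm in section, about 0.11 kg. It starts lying on the blue mat to the robot's right (-y). May be absent.
- handle3_mid (a point): Centre of a laryngoscope battery handle: a slab-sided steel bar with a black rubber sleeve and a green band near one end, 100 mm long (its x) and 26 by 26 mm in section, about 0.11 kg. It starts lying on the blue mat to the robot's right (-y). May be absent.
- jar: Bystander: closed jar with an orange lid, 64 mm across, 85 mm high; origin at the centre of its underside.
- bowl: Bystander: steel bowl, 120 mm across, 45 mm high; origin at the centre of its underside.
- glovebox: Bystander: box of gloves, 120 x 230 x 70 mm; origin at the centre of its underside.

How it is judged (in metres and radians):
On the way, in this order (a step that is already met when the one before it is completed fails the run):
1. the gate stands open at the green mark and every handle lies in the cradle, the tray still outside the bay (value of joint gate between 0.148 and 0.172 m and z of handle0_mid in the frame of tray between 0.032 and 0.042 m and x of handle0_mid in the frame of tray between -0.025 and 0.025 m and y of handle0_mid in the frame of tray between -0.105 and 0.105 m and angle between handle0_mid's own x axis and vertical between 1.44 and 1.7 rad and angle between the x axis of each of handle0_mid, handle1_mid, handle2_mid, handle3_mid and the x axis of tray, either way round below 0.25 rad and z of handle1_mid in the frame of tray between 0.032 and 0.042 m and x of handle1_mid in the frame of tray between -0.025 and 0.025 m and y of handle1_mid in the frame of tray between -0.105 and 0.105 m and angle between handle1_mid's own x axis and vertical between 1.44 and 1.7 rad and z of handle2_mid in the frame of tray between 0.032 and 0.042 m and x of handle2_mid in the frame of tray between -0.025 and 0.025 m and y of handle2_mid in the frame of tray between -0.105 and 0.105 m and angle between handle2_mid's own x axis and vertical between 1.44 and 1.7 rad and z of handle3_mid in the frame of tray between 0.032 and 0.042 m and x of handle3_mid in the frame of tray between -0.025 and 0.025 m and y of handle3_mid in the frame of tray between -0.105 and 0.105 m and angle between handle3_mid's own x axis and vertical between 1.44 and 1.7 rad and y of tray in the frame of bay below -0.24 m), for 0.2 s.
2. the tray has been pushed fully into the bay, the gate still open (x of tray in the frame of bay between -0.025 and 0.025 m and y of tray in the frame of bay between -0.022 and 0.022 m and angle between the y axis of tray and the y axis of bay, either way round below 0.15 rad and value of joint gate above 0.12 m), for 0.2 s.
At the end, for the whole second after the job is handed in: Tray at rest flat in the bay (within 25 mm sideways, 22 mm lengthways, 0.15 rad); gate shut to 10 mm; each handle present level across both rails in a notch (middle 32-42 mm above the tray underside, within 25 mm of its centreline, within 0.25 rad of crosswise) (x of tray in the frame of bay between -0.025 and 0.025 m and y of tray in the frame of bay between -0.022 and 0.022 m and angle between the y axis of tray and the y axis of bay, either way round below 0.15 rad and z of handle0_mid in the frame of tray between 0.032 and 0.042 m and x of handle0_mid in the frame of tray between -0.025 and 0.025 m and y of handle0_mid in the frame of tray between -0.105 and 0.105 m and angle between handle0_mid's own x axis and vertical between 1.44 and 1.7 rad and angle between the x axis of each of handle0_mid, handle1_mid, handle2_mid, handle3_mid and the x axis of tray, either way round below 0.25 rad and z of handle1_mid in the frame of tray between 0.032 and 0.042 m and x of handle1_mid in the frame of tray between -0.025 and 0.025 m and y of handle1_mid in the frame of tray between -0.105 and 0.105 m and angle between handle1_mid's own x axis and vertical between 1.44 and 1.7 rad and z of handle2_mid in the frame of tray between 0.032 and 0.042 m and x of handle2_mid in the frame of tray between -0.025 and 0.025 m and y of handle2_mid in the frame of tray between -0.105 and 0.105 m and angle between handle2_mid's own x axis and vertical between 1.44 and 1.7 rad and z of handle3_mid in the frame of tray between 0.032 and 0.042 m and x of handle3_mid in the frame of tray between -0.025 and 0.025 m and y of handle3_mid in the frame of tray between -0.105 and 0.105 m and angle between handle3_mid's own x axis and vertical between 1.44 and 1.7 rad and value of joint gate below 0.01 m and linear speed of tray below 0.02 m/s and height (world z) of tray below 0.006 m and velocity of joint gate below 0.01 m/s); the robot touches nothing.
It fails at once if the tray is lifted or tipped (height (world z) of tray above 0.02 m or angle between tray's own z axis and vertical above 0.2 rad).
It fails at once if the jar, the bowl or the glove box is moved more than 30 mm (distance of any of jar, bowl, glovebox from where it was at the start of the episode above 0.03 m).
Of handle0, handle1, handle2, handle3 only 3 to 4 are there at a start; the rules pass over those that are not, and their reading is None.
At some moment in a run one of tray, handle0, handle1, handle2, handle3 may be knocked a few centimetres aside while the robot is not near it.
Once in a run the grip may slacken for a moment while it holds something.
It also fails if it takes over 210 s, if anything falls off the work surface, if the arm or the gripper's body presses on something with over 40 N, if the wrist force passes 120 N, or if a joint passes its speed limit or range.

## Robot

A 6-joint arm with a two-finger parallel gripper is mounted at the origin on the work surface. World frame = base frame: x ahead of the robot, y to its left, z up, the work surface at z = 0. Lengths are in mm, angles in rad, forces in N, time in s.
With the tool pointing down it reaches from about 350 to 775 mm from the base axis. Payload 7.3 kg.
Tool frame: the origin (TCP) lies at the very end of the fingers, on their centre line; the grasp point (between the pads) lies 19 mm behind it; z points along the fingers, y is the line along which they close (so a half turn about z gives the same grasp; the last joint's range is limited). The gripper opens to 92 mm and grips with 3 to 60 N. Pads are 19 mm wide; open, the fingers measure 130 mm over their backs; the gripper's body (75 mm by 190 mm) begins 47 mm behind the grasp point.
Start: joints at [-1.373, 0.342, 1.524, -0, 1.275, -0.146], TCP at [176.983, -494.289, 226.741] pointing down, gripper open.
Joint ranges: [-2.53, 2.53], [-0.77, 2.02], [0.04, 2.7], [-1, 4.14], [0.28, 2.66], [-3.11, 3.11]. Speed limits (rad/s): [2.57, 2.57, 3.14, 3.14, 3.14, 3.14].

## Interface

Orientations are given as [roll, pitch, yaw] about the fixed x, y, z axes, in that order (R = Rz(yaw) Ry(pitch) Rx(roll)).
In Python, from plant import bot gives the robot as it stands.
- The arm moves only by the tool send_rows, never from a script. Its argument "rows" is a list of rows, each an object of numbers: "x", "y", "z": the shift along the tool's x, y, z in units of 0.2 m (1.0 is 0.2 m); "ax", "ay", "az": the turn, a rotation vector about the tool's x, y, z in units of 60 degrees (1.0 is 60 degrees); "jaw": the opening, from -1 (shut) to 1 (fully open), so that 0 is half open. In form: [{"x": .., "y": .., "z": .., "ax": .., "ay": .., "az": .., "jaw": ..}, ...]. A call has exactly 10 rows; each row is the pose to reach, as a shift and turn from the pose commanded when the call began, along the tool's axes at that moment; what a row does not reach only later rows make up. A row lasts 1/8 s, in which the tool goes at most 62.5 mm and 10.7 degrees, less where a joint would pass 70% of its speed; a pose out of reach is approached as far as the arm can. A call with a number of a shift or a turn outside -1 to 1 is refused whole. A call with a gripper value outside its range is refused whole. The fingers move at their own pace and stop on an object; the grip force is fixed at half the most. Time passes only in rows, so rows that repeat a pose let the fingers close, or fill a call up. It gives the time, the measured TCP pose, the force, the opening and the grip force at its end, in the units of the state.
- bot.get_obs(): the state, without advancing time (a new reading comes with each control period).
- bot.capture(name): name is "scene" or "top" or "wrist"; returns (picture, depth): 384x512x3 uint8, red, green, blue; 384x512 float32, mm along the optical axis (not along the pixel's ray), 0 where there is no reading.
- bot.camera_model(name): a dict with "vertical_fov" (degrees; the focal length in pixels is half the picture's height over the tangent of half this angle, whatever the lens; pixels are square), "cx", "cy" (the principal point, pixels), "R" (3x3) and "t" (3): a world point X has camera coordinates R X + t; the wrist camera has in their place "T_tool_cam" (4x4, takes a point from camera to tool coordinates, whose origin is the TCP and whose axes are the flange's). Camera axes: x right, y down, z forward; pixel columns grow to the right and rows downward; lengths in mm; the calibration is good to about 2 mm. A picture is of the moment at which its call begins: read the wrist's pose just before it. camera_model takes no time and is no camera call.
- bot.close_job(): hands the job in; it is judged then, once.
The state is a dict: "time": time; "joint_positions": joint angles; "dq": joint speeds; "tau": joint torques, N m; "tool_pos": TCP position; "tcp_rot": TCP orientation; "contact_force": force on the tool from outside, world axes, zero at the start; "moment": the same for the moment, N m; "grip_width": finger opening in mm; "finger_force": force on a finger pad.
Only numpy, scipy, OpenCV 4.12 (cv2) and the standard library are available. Lean on these libraries where they do the work, as an engineer would, in place of code of your own. Each camera call takes 0.05 s, during which the arm holds its last target. There are 200 camera calls.

## Working session

There is one attempt and no reset: what is moved stays moved. The work goes in short steps, Python scripts to look and compute and a tool call to move; the robot and the scene stay as the last step left them, time stands still between calls to the robot, and variables do not carry over. Pictures are saved under pics/ and viewed, at most 14 in all, crops included, and the job is handed in when it is done.

Besides the shell and the picture viewer there is one more tool, called after "Emit:" as name(argument=value, ...), one argument or row to a line, values as JSON. send_rows: Moves the arm, as the interface text tells. Its arguments: {"type":"object","properties":{"rows":{"type":"array","items":{"type":"object","properties":{"x":{"type":"number","minimum":-1,"maximum":1},"y":{"type":"number","minimum":-1,"maximum":1},"z":{"type":"number","minimum":-1,"maximum":1},"ax":{"type":"number","minimum":-1,"maximum":1},"ay":{"type":"number","minimum":-1,"maximum":1},"az":{"type":"number","minimum":-1,"maximum":1},"jaw":{"type":"number"}}}}},"required":["rows"]}

```bash
mkdir -p pics; cat > h.py <<'E'
import numpy as np, cv2
from plant import bot
from scipy.spatial.transform import Rotation as Ro
def pts(name,save=None):
    o=bot.get_obs(); im,d=bot.capture(name); m=bot.camera_model(name)
    f=192/np.tan(np.radians(m['vertical_fov'])/2)
    v,u=np.mgrid[0:384,0:512]
    P=np.stack([(u-m['cx'])*d/f,(v-m['cy'])*d/f,d],-1)
    if name=='wrist':
        T=np.array(m['T_tool_cam']); P=P@T[:3,:3].T+T[:3,3]
        R=Ro.from_euler('xyz',o['tcp_rot']).as_matrix(); P=P@R.T+np.array(o['tool_pos'])
    else:
        P=(P-np.array(m['t']))@np.array(m['R'])
    P[d==0]=np.nan
    if save: cv2.imwrite(save,cv2.cvtColor(im,cv2.COLOR_RGB2BGR))
    return im,d,P
E
python3 - <<'E'
from h import *
print(bot.get_obs())
for n in('top','scene'):
    im,d,P=pts(n,f'pics/{n}0.png'); np.save(n+'P.npy',P); print(bot.camera_model(n))
print(bot.camera_model('wrist'))
E
```

```text
{'time': 0.0, 'joint_positions': array([-1.37297450e+00,  3.42672444e-01,  1.52502386e+00,  8.77341661e-06,
        1.27537001e+00, -1.46025744e-01]), 'dq': array([ 0.00047619, -0.00024173, -0.00121706, -0.00154195, -0.00085386,
       -0.00027631]), 'tau': array([-9.75876719e-04, -4.31244242e+01, -2.44223642e+01,  7.18094129e-02,
        5.58630866e-02, -1.15667140e-04]), 'tool_pos': array([ 176.91477431, -493.86711333,  226.0686598 ]), 'tcp_rot': array([-3.14013590e+00, -2.22728732e-04,  3.43844852e-01]), 'contact_force': array([ 0.2198243 , -0.2744061 , -0.03779574]), 'moment': array([0.00289394, 0.03960299, 0.02458061]), 'finger_force': 0.0, 'grip_width': 91.54215713373732}
{'vertical_fov': 48.520311200124006, 'cx': 256.0422748458492, 'cy': 199.95816662615096, 'R': array([[ 0.02542186, -0.99945642, -0.02099016],
       [-0.99552037, -0.02339787, -0.09160639],
       [ 0.09106547,  0.02322494, -0.99557405]]), 't': array([ -35.00918198,  613.40488487, 1162.78575288])}
{'vertical_fov': 42.15071925058048, 'cx': 252.11208697987354, 'cy': 191.19578597790817, 'R': array([[-0.10972298,  0.99390684,  0.0104908 ],
       [ 0.72839325,  0.08758404, -0.67953831],
       [-0.6763166 , -0.06691954, -0.73356502]]), 't': array([  93.82841896, -378.58481719, 1809.36026747])}
{'vertical_fov': 63.22471212035055, 'cx': 253.16280704930247, 'cy': 186.87233001910764, 'T_tool_cam': array([[-5.45885650e-04, -9.51103078e-01, -3.08873172e-01,
         8.51545249e+01],
       [ 9.99999847e-01, -5.47552512e-04, -8.12847750e-05,
         2.86498111e-01],
       [-9.18140818e-05, -3.08873170e-01,  9.51103231e-01,
        -1.58429121e+02],
       [ 0.00000000e+00,  0.00000000e+00,  0.00000000e+00,
         1.00000000e+00]])}
```

View pics/top0.png

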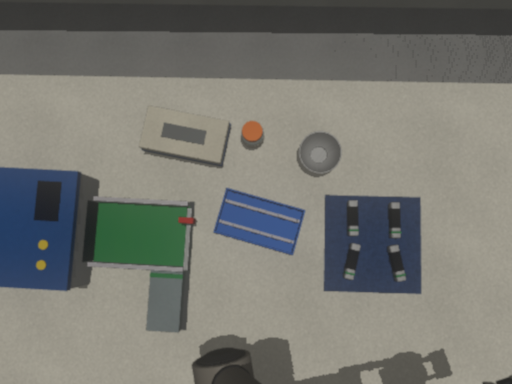

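View pics/scene0.png

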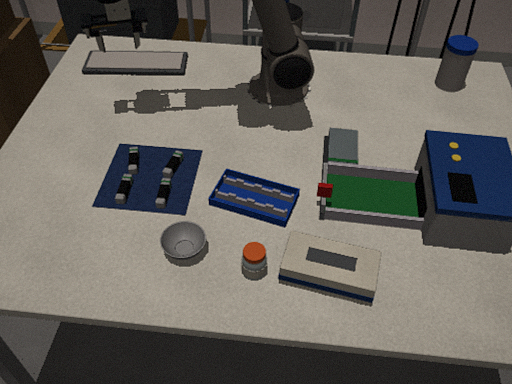

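Top view: four handles at about (353,218), (394,220), (352,261) and (397,263), tray centre near (260,221), red grip at (187,221), bay green centred at (142,235), and the housing with its green stripe at (165,276). I'll measure these now.

```bash
python3 - <<'E'
from h import *
im=cv2.cvtColor(cv2.imread('pics/top0.png'),cv2.COLOR_BGR2RGB).astype(int); P=np.load('topP.npy')
r,g,b=im[...,0],im[...,1],im[...,2]
def rect(mask,box,zmin=-20,zmax=300,n=1,mina=20):
    m=np.zeros(mask.shape,np.uint8); u0,u1,v0,v1=box
    m[v0:v1,u0:u1]=mask[v0:v1,u0:u1]
    m&=((P[...,2]>zmin)&(P[...,2]<zmax)).astype(np.uint8)
    k,l,s,c=cv2.connectedComponentsWithStats(m)
    for i in sorted(range(1,k),key=lambda i:-s[i,4])[:n]:
        if s[i,4]<mina: continue
        p=P[l==i]; rc=cv2.minAreaRect(p[:,:2].astype(np.float32))
        print(np.round(rc[0],1),np.round(rc[1],1),round(rc[2],1),'z',np.round(np.percentile(p[:,2],[5,50,95]),1),'n',s[i,4], 'pc',c[i].round(1))
print('green');rect((g>r+30)&(g>b+20),(80,200,190,285),n=3)
print('red');rect((r>g+60)&(r>b+60),(170,210,200,240))
print('tray');rect((b>r+35),(205,315,180,260),zmin=8)
print('traylow');rect((b>r+35),(205,315,180,260),n=3)
print('handles');rect(np.ones_like(r),(325,420,195,292),zmin=12,n=5)
print('glove');rect(np.ones_like(r),(135,235,100,170),zmin=45)
print('jar');rect(np.ones_like(r),(238,268,115,150),zmin=40)
print('bowl');rect(np.ones_like(r),(290,350,125,180),zmin=25)
print('housing');rect(np.ones_like(r),(140,190,265,335),zmin=25)
print('cabinet');rect(np.ones_like(r),(0,90,150,300),zmin=100)
E
```

```text
green
[512.6 308.9] [256.9 167. ] 88.3 z [-2.1  1.8  5.8] n 5123 pc [139.5 234.1]
[400.2 221.9] [85.6 10. ] 88.0 z [36.5 39.8 43.3] n 115 pc [165.6 275.3]
red
[551.  165.3] [11. 36.] 1.3 z [79.6 82.5 86.2] n 66 pc [185.8 219.9]
tray
[556.6 -29.6] [227.7 127.5] 75.5 z [ 9.1 27.1 31.6] n 352 pc [255.9 224.5]
traylow
[555.7 -29.4] [227.7 129.4] 75.5 z [ 1.   5.1 28.3] n 3128 pc [259.1 221.3]
handles
[ 451.7 -412.9] [100.2  27.8] 13.3 z [18.3 25.8 30. ] n 390 pc [397.1 262.2]
[ 569.4 -407.8] [97.7 27.8] 0.1 z [16.7 25.9 30.1] n 380 pc [395.1 219.4]
[ 572.1 -291.6] [97.5 27.6] 1.1 z [17.3 26.1 30. ] n 377 pc [353.  217.5]
[ 452.9 -289.7] [ 27.6 100.3] 77.9 z [18.5 26.2 30. ] n 375 pc [352.2 260.5]
glove
[789.5 181. ] [231.7 121.5] 79.6 z [66.1 71.1 74.8] n 3717 pc [184.6 134. ]
jar
[795.5  -6.1] [59.6 59. ] 50.1 z [47.2 84.9 89.1] n 460 pc [252.5 132.9]
bowl
[ 752.  -194.3] [115.9 116.8] 1.1 z [26.  38.9 48.2] n 568 pc [321.6 149.4]
housing
[339.4 226. ] [178.1 132.8] 1.4 z [34.7 39.  42.8] n 2269 pc [165.  297.1]
cabinet
[520.7 534.7] [203.4 300.5] 88.5 z [126.  153.2 157.2] n 9710 pc [ 40.1 227. ]
```

```bash
cat >> h.py <<'E'
def go(x,y,z,yaw):  # units for a move from here to a tool-down pose (yaw deg)
    o=bot.get_obs(); R=Ro.from_euler('xyz',o['tcp_rot'])
    T=Ro.from_euler('xyz',[np.pi,0,np.radians(yaw)])
    s=R.inv().apply(np.array([x,y,z])-o['tool_pos'])/200
    a=np.degrees((R.inv()*T).as_rotvec())/60
    print('go',dict(zip('x y z ax ay az'.split(),np.r_[s,a].round(3).tolist())))
E
python3 - <<'E'
from h import *
go(527.7,-138.9,100,-14.5)
E
```

```text
go {'x': 2.25, 'y': -1.079, 'z': 0.632, 'ax': -0.001, 'ay': 0.0, 'az': 0.57}
```

Emit:
send_rows(
  rows=[
    {"x": 1,"y": -0.48,"z": 0.3,"az": 0.57,"jaw": 1},
    {"x": 1,"y": -0.48,"z": 0.3,"az": 0.57,"jaw": 1},
    {"x": 1,"y": -0.48,"z": 0.3,"az": 0.57,"jaw": 1},
    {"x": 1,"y": -0.48,"z": 0.3,"az": 0.57,"jaw": 1},
    {"x": 1,"y": -0.48,"z": 0.3,"az": 0.57,"jaw": 1},
    {"x": 1,"y": -0.48,"z": 0.3,"az": 0.57,"jaw": 1},
    {"x": 1,"y": -0.48,"z": 0.3,"az": 0.57,"jaw": 1},
    {"x": 1,"y": -0.48,"z": 0.3,"az": 0.57,"jaw": 1},
    {"x": 1,"y": -0.48,"z": 0.3,"az": 0.57,"jaw": 1},
    {"x": 1,"y": -0.48,"z": 0.3,"az": 0.57,"jaw": 1},
  ],
)

```text
schema error: expected keys x, y, z, ax, ay, az, jaw
```

```bash
python3 - <<'E'
from h import *
go(527.7,-138.9,100,-14.5)
E
```

```text
go {'x': 2.25, 'y': -1.079, 'z': 0.632, 'ax': -0.001, 'ay': 0.0, 'az': 0.57}
```

All seven keys are needed in every row.

Emit:
send_rows(
  rows=[
    {"x": 1,"y": -0.48,"z": 0.3,"ax": 0,"ay": 0,"az": 0.57,"jaw": 1},
    {"x": 1,"y": -0.48,"z": 0.3,"ax": 0,"ay": 0,"az": 0.57,"jaw": 1},
    {"x": 1,"y": -0.48,"z": 0.3,"ax": 0,"ay": 0,"az": 0.57,"jaw": 1},
    {"x": 1,"y": -0.48,"z": 0.3,"ax": 0,"ay": 0,"az": 0.57,"jaw": 1},
    {"x": 1,"y": -0.48,"z": 0.3,"ax": 0,"ay": 0,"az": 0.57,"jaw": 1},
    {"x": 1,"y": -0.48,"z": 0.3,"ax": 0,"ay": 0,"az": 0.57,"jaw": 1},
    {"x": 1,"y": -0.48,"z": 0.3,"ax": 0,"ay": 0,"az": 0.57,"jaw": 1},
    {"x": 1,"y": -0.48,"z": 0.3,"ax": 0,"ay": 0,"az": 0.57,"jaw": 1},
    {"x": 1,"y": -0.48,"z": 0.3,"ax": 0,"ay": 0,"az": 0.57,"jaw": 1},
    {"x": 1,"y": -0.48,"z": 0.3,"ax": 0,"ay": 0,"az": 0.57,"jaw": 1},
  ],
)

```text
time: 1.35
tool_pos: [332.7, -336.8, 166.8]
tcp_rot: [3.141, -0.0, -0.254]
contact_force: [-0.1, -1.0, 0.4]
grip_width: 91.8
finger_force: 0.0
```

```bash
python3 - <<'E'
from h import *
go(527.7,-138.9,100,-14.5)
E
```

```text
go {'x': 0.695, 'y': -1.202, 'z': 0.334, 'ax': 0.0, 'ay': -0.0, 'az': -0.001}
```

Emit:
send_rows(
  rows=[
    {"x": 0.7,"y": -1,"z": 0.0,"ax": 0,"ay": 0,"az": 0,"jaw": 0},
    {"x": 0.7,"y": -1,"z": 0.0,"ax": 0,"ay": 0,"az": 0,"jaw": 0},
    {"x": 0.7,"y": -1,"z": 0.0,"ax": 0,"ay": 0,"az": 0,"jaw": 0},
    {"x": 0.7,"y": -1,"z": 0.0,"ax": 0,"ay": 0,"az": 0,"jaw": 0},
    {"x": 0.7,"y": -1,"z": 0.0,"ax": 0,"ay": 0,"az": 0,"jaw": 0},
    {"x": 0.7,"y": -1,"z": 0.0,"ax": 0,"ay": 0,"az": 0,"jaw": 0},
    {"x": 0.7,"y": -1,"z": 0.0,"ax": 0,"ay": 0,"az": 0,"jaw": 0},
    {"x": 0.7,"y": -1,"z": 0.0,"ax": 0,"ay": 0,"az": 0,"jaw": 0},
    {"x": 0.7,"y": -1,"z": 0.0,"ax": 0,"ay": 0,"az": 0,"jaw": 0},
    {"x": 0.7,"y": -1,"z": 0.0,"ax": 0,"ay": 0,"az": 0,"jaw": 0},
  ],
)

```text
time: 2.6
tool_pos: [518.4, -178.2, 166.8]
tcp_rot: [3.142, -0.0, -0.254]
contact_force: [1.1, 1.2, -0.1]
grip_width: 45.9
finger_force: 0.0
```

```bash
python3 - <<'E'
from h import *
im,d,P=pts('wrist','pics/w1.png')
im=im.astype(int);m=(im[...,2]>im[...,0]+30)&(P[...,2]>15)&(P[...,2]<45)&(P[...,1]>-170)
p=P[m]
# tray-frame end wall
a=np.radians(-14.5);ex=np.array([np.cos(a),np.sin(a)]);ey=np.array([-np.sin(a),np.cos(a)])
q=p[:,:2]-[556,-29.5]; lx=q@ex;ly=q@ey
print(len(p)); s=(ly<-95)&(abs(lx)<45); print(np.percentile(ly[s],[2,25,50,75,98]),np.polyfit(lx[s],ly[s],1),np.percentile(lx,[1,99]),np.percentile(p[s][:,2],[5,50,95]))
go(527.7,-138.9,100,-14.5)
E
```

```text
3572
[-114.47014072 -114.22158994 -113.11265816 -111.74146663 -106.45794703] [ 6.86886581e-04 -1.12794519e+02] [-63.80836566  65.59163249] [17.42669683 27.80835723 29.3324636 ]
go {'x': -0.004, 'y': -0.202, 'z': 0.334, 'ax': 0.0, 'ay': -0.0, 'az': -0.0}
```

View pics/w1.png

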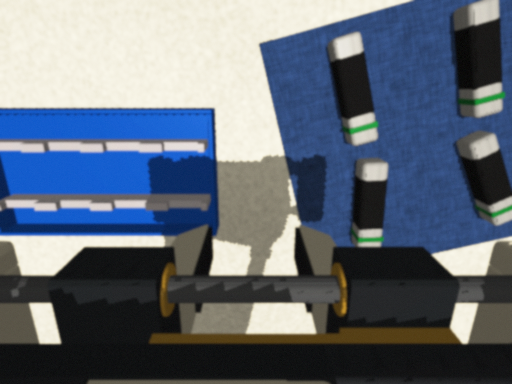

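Wrist view: the tray's rear wall sits at columns ~210–216, and its local y of −113 matches. I'll descend over it and grip it.

Emit:
send_rows(
  rows=[
    {"x": 0,"y": -0.2,"z": 0.0,"ax": 0,"ay": 0,"az": 0,"jaw": 0},
    {"x": 0,"y": -0.2,"z": 0.3,"ax": 0,"ay": 0,"az": 0,"jaw": 0},
    {"x": 0,"y": -0.2,"z": 0.6,"ax": 0,"ay": 0,"az": 0,"jaw": 0},
    {"x": 0,"y": -0.2,"z": 0.78,"ax": 0,"ay": 0,"az": 0,"jaw": 0},
    {"x": 0,"y": -0.2,"z": 0.78,"ax": 0,"ay": 0,"az": 0,"jaw": 0},
    {"x": 0,"y": -0.2,"z": 0.78,"ax": 0,"ay": 0,"az": 0,"jaw": -1},
    {"x": 0,"y": -0.2,"z": 0.78,"ax": 0,"ay": 0,"az": 0,"jaw": -1},
    {"x": 0,"y": -0.2,"z": 0.78,"ax": 0,"ay": 0,"az": 0,"jaw": -1},
    {"x": 0,"y": -0.2,"z": 0.78,"ax": 0,"ay": 0,"az": 0,"jaw": -1},
    {"x": 0,"y": -0.2,"z": 0.78,"ax": 0,"ay": 0,"az": 0,"jaw": -1},
  ],
)

```text
time: 3.9
tool_pos: [528.7, -139.1, 11.1]
tcp_rot: [-3.142, -0.001, -0.253]
contact_force: [-0.6, 1.0, 3.3]
grip_width: 3.8
finger_force: 30.0
```

```bash
python3 - <<'E'
from h import *
print(bot.get_obs()['tool_pos'][2])
go(505.2,-118,bot.get_obs()['tool_pos'][2],-1.7)
E
```

```text
11.142098994993088
go {'x': -0.14, 'y': -0.073, 'z': -0.0, 'ax': 0.0, 'ay': -0.001, 'az': -0.213}
```

Emit:
send_rows(
  rows=[
    {"x": -0.03,"y": -0.015,"z": 0,"ax": 0,"ay": 0,"az": -0.04,"jaw": -1},
    {"x": -0.06,"y": -0.03,"z": 0,"ax": 0,"ay": 0,"az": -0.08,"jaw": -1},
    {"x": -0.09,"y": -0.045,"z": 0,"ax": 0,"ay": 0,"az": -0.12,"jaw": -1},
    {"x": -0.12,"y": -0.06,"z": 0,"ax": 0,"ay": 0,"az": -0.17,"jaw": -1},
    {"x": -0.14,"y": -0.073,"z": 0,"ax": 0,"ay": 0,"az": -0.213,"jaw": -1},
    {"x": -0.14,"y": -0.073,"z": 0,"ax": 0,"ay": 0,"az": -0.213,"jaw": -1},
    {"x": -0.14,"y": -0.073,"z": 0,"ax": 0,"ay": 0,"az": -0.213,"jaw": -0.3},
    {"x": -0.14,"y": -0.073,"z": 0,"ax": 0,"ay": 0,"az": -0.213,"jaw": -0.3},
    {"x": -0.14,"y": -0.073,"z": 0,"ax": 0,"ay": 0,"az": -0.213,"jaw": -0.3},
    {"x": -0.14,"y": -0.073,"z": -0.1,"ax": 0,"ay": 0,"az": -0.213,"jaw": -0.3},
  ],
)

```text
time: 5.15
tool_pos: [503.9, -117.7, 29.6]
tcp_rot: [-3.141, 0.003, -0.03]
contact_force: [1.0, 0.2, -0.8]
grip_width: 31.7
finger_force: 0.0
```

Emit:
send_rows(
  rows=[
    {"x": 0,"y": 0,"z": -0.7,"ax": 0,"ay": 0,"az": 0,"jaw": 1},
    {"x": 0,"y": 0,"z": -0.7,"ax": 0,"ay": 0,"az": 0,"jaw": 1},
    {"x": 0,"y": 0,"z": -0.7,"ax": 0,"ay": 0,"az": 0,"jaw": 1},
    {"x": 0.05,"y": -1,"z": -0.7,"ax": 0,"ay": 0,"az": -1,"jaw": 1},
    {"x": 0.05,"y": -1,"z": -0.7,"ax": 0,"ay": 0,"az": -1,"jaw": 1},
    {"x": 0.05,"y": -1,"z": -0.7,"ax": 0,"ay": 0,"az": -1,"jaw": 1},
    {"x": 0.05,"y": -1,"z": -0.7,"ax": 0,"ay": 0,"az": -1,"jaw": 1},
    {"x": 0.05,"y": -1,"z": -0.7,"ax": 0,"ay": 0,"az": -1,"jaw": 1},
    {"x": 0.05,"y": -1,"z": -0.7,"ax": 0,"ay": 0,"az": -1,"jaw": 1},
    {"x": 0.05,"y": -1,"z": -0.7,"ax": 0,"ay": 0,"az": -1,"jaw": 1},
  ],
)

```text
time: 6.4
tool_pos: [520.5, 81.6, 169.6]
tcp_rot: [-3.14, 0.001, 1.016]
contact_force: [1.6, -0.5, 1.1]
grip_width: 91.8
finger_force: 0.0
```

```bash
python3 - <<'E'
from h import *
go(550.6,165.3,150,88.3)
E
```

```text
go {'x': 0.435, 'y': -0.092, 'z': 0.098, 'ax': -0.002, 'ay': 0.001, 'az': -0.501}
```

Emit:
send_rows(
  rows=[
    {"x": 0.435,"y": -0.092,"z": 0,"ax": 0,"ay": 0,"az": -0.5,"jaw": 1},
    {"x": 0.435,"y": -0.092,"z": 0,"ax": 0,"ay": 0,"az": -0.5,"jaw": 1},
    {"x": 0.435,"y": -0.092,"z": 0,"ax": 0,"ay": 0,"az": -0.5,"jaw": 1},
    {"x": 0.435,"y": -0.092,"z": 0,"ax": 0,"ay": 0,"az": -0.5,"jaw": 1},
    {"x": 0.435,"y": -0.092,"z": 0,"ax": 0,"ay": 0,"az": -0.5,"jaw": 1},
    {"x": 0.435,"y": -0.092,"z": 0,"ax": 0,"ay": 0,"az": -0.5,"jaw": 1},
    {"x": 0.435,"y": -0.092,"z": 0,"ax": 0,"ay": 0,"az": -0.5,"jaw": 1},
    {"x": 0.435,"y": -0.092,"z": 0,"ax": 0,"ay": 0,"az": -0.5,"jaw": 1},
    {"x": 0.435,"y": -0.092,"z": 0,"ax": 0,"ay": 0,"az": -0.5,"jaw": 1},
    {"x": 0.435,"y": -0.092,"z": 0,"ax": 0,"ay": 0,"az": -0.5,"jaw": 1},
  ],
)

```text
time: 7.65
tool_pos: [551.2, 165.2, 170.7]
tcp_rot: [3.142, 0.0, 1.541]
contact_force: [0.0, 0.2, -0.0]
grip_width: 91.8
finger_force: 0.0
```

```bash
python3 - <<'E'
from h import *
im,d,P=pts('wrist','pics/w2.png'); im=im.astype(int);r,g,b=im[...,0],im[...,1],im[...,2]
for n,m in(('red',(r>g+60)&(r>b+60)&(P[...,2]>72)&(P[...,2]<92)),('stripe',(g>r+30)&(g>b+20)&(P[...,2]>30)&(P[...,2]<48)),('bay',(g>r+30)&(g>b+20)&(P[...,2]<12))):
    m=m.astype(np.uint8);k,l,s,c=cv2.connectedComponentsWithStats(m)
    if k<2: print(n,'none');continue
    i=1+np.argmax(s[1:,4]); p=P[l==i]; rc=cv2.minAreaRect(p[:,:2].astype(np.float32)); print(n,rc,np.percentile(p[:,2],[5,50,95]),s[i,4])
im,d,P=pts('top','pics/top1.png'); im=im.astype(int)
m=((im[...,2]>im[...,0]+35)&(P[...,2]>-10)&(P[...,2]<40)).astype(np.uint8);m[:,:200]=0;m[:,322:]=0
k,l,s,c=cv2.connectedComponentsWithStats(m);i=1+np.argmax(s[1:,4]);print('tray',cv2.minAreaRect(P[l==i][:,:2].astype(np.float32)))
go(550.6,165.3,50,88.3)
E
```

```text
red ((551.3521118164062, 168.06610107421875), (38.430686950683594, 13.431352615356445), 88.39415740966797) [80.36117721 82.26113521 83.3333669 ] 754
stripe ((399.63177490234375, 222.4158477783203), (89.32592010498047, 14.410677909851074), 88.45406341552734) [38.05993064 39.17801228 40.36144401] 1288
bay ((510.3631591796875, 250.50863647460938), (152.27536010742188, 169.95236206054688), 88.31713104248047) [-0.11053305  1.14325768  2.41018879] 27081
tray ((508.58404541015625, -3.7579727172851562), (232.2842559814453, 129.68060302734375), 87.65097045898438)
go {'x': 0.0, 'y': -0.003, 'z': 0.603, 'ax': 0.0, 'ay': 0.0, 'az': -0.0}
```

View pics/w2.png

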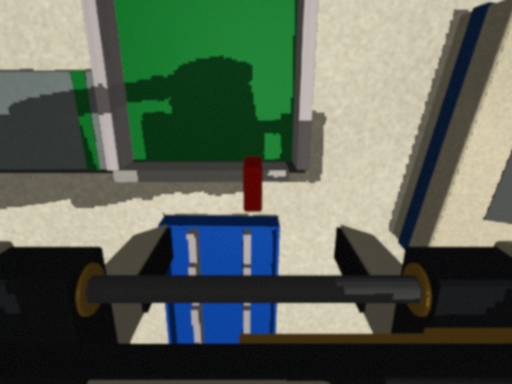

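Wrist view: grip at (253,184), stripe at (85,120), bay clear. The grip is 153 mm from the mark, and the tray stands aligned. I'll take the grip and pull 153 mm.

Emit:
send_rows(
  rows=[
    {"x": 0,"y": 0,"z": 0.3,"ax": 0,"ay": 0,"az": 0,"jaw": 0.3},
    {"x": 0,"y": 0,"z": 0.59,"ax": 0,"ay": 0,"az": 0,"jaw": 0.3},
    {"x": 0,"y": 0,"z": 0.59,"ax": 0,"ay": 0,"az": 0,"jaw": 0.3},
    {"x": 0,"y": 0,"z": 0.59,"ax": 0,"ay": 0,"az": 0,"jaw": -1},
    {"x": 0,"y": 0,"z": 0.59,"ax": 0,"ay": 0,"az": 0,"jaw": -1},
    {"x": 0,"y": 0,"z": 0.59,"ax": 0,"ay": 0,"az": 0,"jaw": -1},
    {"x": 0,"y": 0,"z": 0.59,"ax": 0,"ay": 0,"az": 0,"jaw": -1},
    {"x": 0,"y": 0,"z": 0.59,"ax": 0,"ay": 0,"az": 0,"jaw": -1},
    {"x": 0,"y": 0,"z": 0.59,"ax": 0,"ay": 0,"az": 0,"jaw": -1},
    {"x": 0,"y": 0,"z": 0.59,"ax": 0,"ay": 0,"az": 0,"jaw": -1},
  ],
)

```text
time: 9.0
tool_pos: [551.0, 165.2, 53.0]
tcp_rot: [-3.141, 0.0, 1.541]
contact_force: [-2.5, -0.3, 6.4]
grip_width: 15.8
finger_force: 30.0
```

Emit:
send_rows(
  rows=[
    {"x": 0,"y": -0.1,"z": 0,"ax": 0,"ay": 0,"az": 0,"jaw": -1},
    {"x": 0,"y": -0.2,"z": 0,"ax": 0,"ay": 0,"az": 0,"jaw": -1},
    {"x": 0,"y": -0.3,"z": 0,"ax": 0,"ay": 0,"az": 0,"jaw": -1},
    {"x": 0,"y": -0.4,"z": 0,"ax": 0,"ay": 0,"az": 0,"jaw": -1},
    {"x": 0,"y": -0.5,"z": 0,"ax": 0,"ay": 0,"az": 0,"jaw": -1},
    {"x": 0,"y": -0.6,"z": 0,"ax": 0,"ay": 0,"az": 0,"jaw": -1},
    {"x": 0,"y": -0.7,"z": 0,"ax": 0,"ay": 0,"az": 0,"jaw": -1},
    {"x": 0,"y": -0.765,"z": 0,"ax": 0,"ay": 0,"az": 0,"jaw": -1},
    {"x": 0,"y": -0.765,"z": 0,"ax": 0,"ay": 0,"az": 0,"jaw": -1},
    {"x": 0,"y": -0.765,"z": 0,"ax": 0,"ay": 0,"az": 0,"jaw": -1},
  ],
)

```text
time: 10.25
tool_pos: [397.7, 169.7, 53.0]
tcp_rot: [-3.14, 0.001, 1.541]
contact_force: [-4.4, -1.7, 9.7]
grip_width: 15.7
finger_force: 30.0
```

Emit:
send_rows(
  rows=[
    {"x": 0,"y": 0,"z": 0,"ax": 0,"ay": 0,"az": 0,"jaw": 0.3},
    {"x": 0,"y": 0,"z": 0,"ax": 0,"ay": 0,"az": 0,"jaw": 0.3},
    {"x": 0,"y": 0,"z": 0,"ax": 0,"ay": 0,"az": 0,"jaw": 0.3},
    {"x": 0,"y": 0,"z": -0.3,"ax": 0,"ay": 0,"az": 0,"jaw": 0.3},
    {"x": 0,"y": 0,"z": -0.6,"ax": 0,"ay": 0,"az": 0,"jaw": 0.3},
    {"x": -0.5,"y": 0.1,"z": -0.6,"ax": 0,"ay": 0,"az": 0.9,"jaw": 0.3},
    {"x": -1,"y": 0.2,"z": -0.6,"ax": 0,"ay": 0,"az": 0.9,"jaw": 0.3},
    {"x": -1,"y": 0.2,"z": -0.6,"ax": 0,"ay": 0,"az": 0.9,"jaw": 0.3},
    {"x": -1,"y": 0.2,"z": -0.6,"ax": 0,"ay": 0,"az": 0.9,"jaw": 0.3},
    {"x": -1,"y": 0.2,"z": -0.6,"ax": 0,"ay": 0,"az": 0.9,"jaw": 0.3},
  ],
)

```text
time: 11.5
tool_pos: [432.4, -33.0, 172.5]
tcp_rot: [-3.142, 0.0, 0.594]
contact_force: [-0.6, 0.4, 0.2]
grip_width: 59.1
finger_force: 0.0
```

```bash
cat >> h.py <<'E'
def look():
    im,d,P=pts('top','pics/topl.png'); im=im.astype(int);r,g,b=im[...,0],im[...,1],im[...,2]
    def comp(n,m,box,mina=40,k0=1):
        mm=np.zeros(m.shape,np.uint8);u0,u1,v0,v1=box;mm[v0:v1,u0:u1]=m[v0:v1,u0:u1]
        k,l,s,c=cv2.connectedComponentsWithStats(mm)
        for i in sorted(range(1,k),key=lambda i:-s[i,4])[:k0]:
            if s[i,4]>=mina:
                p=P[l==i];rc=cv2.minAreaRect(p[:,:2].astype(np.float32));print(n,np.round(rc[0],1),np.round(rc[1]),round(rc[2],1),'z',np.percentile(p[:,2],50).round(1),s[i,4])
    z=P[...,2]
    comp('red',(r>g+50)&(r>b+50)&(z>60),(140,210,190,330))
    comp('stripe',(g>r+30)&(g>b+20)&(z>28),(140,210,240,300))
    comp('tray',(b>r+35)&(z>-10)&(z<40),(90,325,170,275))
    comp('mat handle',(z>12)&(z<45),(322,470,170,310),100,5)
    comp('in tray',(z>40)&(z<62),(90,320,180,270),60,5)
E
python3 - <<'E'
from h import *
look()
go(572,-292,100,0)
E
```

```text
red [399.8 168.4] [14. 37.] 2.2 z 82.9 85
stripe [400.6 232.6] [64. 10.] 88.0 z 39.9 88
tray [509.3  -4.1] [232. 128.] 88.2 z 5.2 2342
mat handle [ 451.8 -413.2] [100.  28.] 13.5 z 25.9 391
mat handle [ 569.7 -407.7] [98. 28.] 1.5 z 25.9 383
mat handle [ 453.1 -289.7] [ 28. 100.] 77.5 z 26.0 374
mat handle [ 572.6 -291.9] [98. 28.] 1.5 z 25.9 372
in tray [619.3 325.1] [141. 282.] 18.6 z 43.0 422
in tray [423.3 215.6] [ 13. 104.] 3.1 z 41.8 96
in tray [425.7 386.5] [91. 12.] 88.6 z 41.8 91
in tray [423.4 306.5] [11. 66.] 1.0 z 42.0 69
go {'x': -0.138, 'y': 1.468, 'z': 0.362, 'ax': -0.0, 'ay': 0.0, 'az': 0.561}
```

Gate grip is at the mark (x 399.8 against 400.6) and the tray is aligned. Now the handles.

Emit:
send_rows(
  rows=[
    {"x": -0.14,"y": 1,"z": 0,"ax": 0,"ay": 0,"az": 0.56,"jaw": 0.3},
    {"x": -0.14,"y": 1,"z": 0,"ax": 0,"ay": 0,"az": 0.56,"jaw": 0.3},
    {"x": -0.14,"y": 1,"z": 0,"ax": 0,"ay": 0,"az": 0.56,"jaw": 0.3},
    {"x": -0.14,"y": 1,"z": 0,"ax": 0,"ay": 0,"az": 0.56,"jaw": 0.3},
    {"x": -0.14,"y": 1,"z": 0,"ax": 0,"ay": 0,"az": 0.56,"jaw": 0.3},
    {"x": -0.14,"y": 1,"z": 0,"ax": 0,"ay": 0,"az": 0.56,"jaw": 0.3},
    {"x": -0.14,"y": 1,"z": 0,"ax": 0,"ay": 0,"az": 0.56,"jaw": 0.3},
    {"x": -0.14,"y": 1,"z": 0,"ax": 0,"ay": 0,"az": 0.56,"jaw": 0.3},
    {"x": -0.14,"y": 1,"z": 0,"ax": 0,"ay": 0,"az": 0.56,"jaw": 0.3},
    {"x": -0.14,"y": 1,"z": 0,"ax": 0,"ay": 0,"az": 0.56,"jaw": 0.3},
  ],
)

```text
time: 12.8
tool_pos: [522.6, -211.7, 172.8]
tcp_rot: [3.141, -0.0, 0.017]
contact_force: [0.9, -0.4, 0.3]
grip_width: 59.8
finger_force: 0.0
```

```bash
python3 - <<'E'
from h import *
go(572.5,-292,8,1)
E
```

```text
go {'x': 0.242, 'y': 0.405, 'z': 0.824, 'ax': 0.0, 'ay': -0.0, 'az': -0.0}
```

Emit:
send_rows(
  rows=[
    {"x": 0.24,"y": 0.405,"z": 0.2,"ax": 0,"ay": 0,"az": 0,"jaw": 0.3},
    {"x": 0.24,"y": 0.405,"z": 0.4,"ax": 0,"ay": 0,"az": 0,"jaw": 0.3},
    {"x": 0.24,"y": 0.405,"z": 0.6,"ax": 0,"ay": 0,"az": 0,"jaw": 0.3},
    {"x": 0.24,"y": 0.405,"z": 0.824,"ax": 0,"ay": 0,"az": 0,"jaw": 0.3},
    {"x": 0.24,"y": 0.405,"z": 0.824,"ax": 0,"ay": 0,"az": 0,"jaw": 0.3},
    {"x": 0.24,"y": 0.405,"z": 0.824,"ax": 0,"ay": 0,"az": 0,"jaw": -1},
    {"x": 0.24,"y": 0.405,"z": 0.824,"ax": 0,"ay": 0,"az": 0,"jaw": -1},
    {"x": 0.24,"y": 0.405,"z": 0.824,"ax": 0,"ay": 0,"az": 0,"jaw": -1},
    {"x": 0.24,"y": 0.405,"z": 0.824,"ax": 0,"ay": 0,"az": 0,"jaw": -1},
    {"x": 0.24,"y": 0.405,"z": 0.824,"ax": 0,"ay": 0,"az": 0,"jaw": -1},
  ],
)

```text
time: 14.05
tool_pos: [572.3, -292.1, 8.9]
tcp_rot: [3.141, -0.001, 0.017]
contact_force: [-0.7, 1.4, 6.4]
grip_width: 25.9
finger_force: 30.0
```

Emit:
send_rows(
  rows=[
    {"x": 0,"y": 0,"z": -0.2,"ax": 0,"ay": 0,"az": 0,"jaw": -1},
    {"x": 0,"y": 0,"z": -0.4,"ax": 0,"ay": 0,"az": 0,"jaw": -1},
    {"x": -0.05,"y": -0.2,"z": -0.6,"ax": 0,"ay": 0,"az": 0,"jaw": -1},
    {"x": -0.15,"y": -0.4,"z": -0.6,"ax": 0,"ay": 0,"az": 0.05,"jaw": -1},
    {"x": -0.2,"y": -0.6,"z": -0.6,"ax": 0,"ay": 0,"az": 0.05,"jaw": -1},
    {"x": -0.27,"y": -0.8,"z": -0.6,"ax": 0,"ay": 0,"az": 0.05,"jaw": -1},
    {"x": -0.27,"y": -1,"z": -0.6,"ax": 0,"ay": 0,"az": 0.05,"jaw": -1},
    {"x": -0.27,"y": -1,"z": -0.6,"ax": 0,"ay": 0,"az": 0.05,"jaw": -1},
    {"x": -0.27,"y": -1,"z": -0.6,"ax": 0,"ay": 0,"az": 0.05,"jaw": -1},
    {"x": -0.27,"y": -1,"z": -0.6,"ax": 0,"ay": 0,"az": 0.05,"jaw": -1},
  ],
)

```text
time: 15.3
tool_pos: [514.8, -94.0, 127.8]
tcp_rot: [3.141, -0.0, -0.037]
contact_force: [-0.4, 0.9, -1.8]
grip_width: 25.5
finger_force: 30.0
```

```bash
python3 - <<'E'
from h import *
go(511.6,80,33,-2)
look()
E
```

```text
go {'x': -0.048, 'y': -0.869, 'z': 0.474, 'ax': 0.0, 'ay': -0.0, 'az': -0.002}
red [399.6 168.5] [14. 37.] 1.9 z 82.7 86
stripe [400.6 233.5] [65. 10.] 87.3 z 39.5 90
tray [510.5  46.8] [130. 129.] 87.7 z 5.3 1367
mat handle [ 452.  -413.9] [100.  29.] 12.7 z 25.7 388
mat handle [ 569.5 -408.5] [98. 28.] 0.4 z 26.0 382
mat handle [ 453.  -289.5] [ 28. 100.] 78.7 z 26.0 372
in tray [424.5 297.5] [ 18. 267.] 0.9 z 41.7 289
in tray [581.6 429.1] [ 15. 154.] 89.6 z 49.1 161
in tray [606.3 350.3] [135.  12.] 88.2 z 42.0 138
in tray [602.7 226.2] [111.  12.] 88.5 z 42.0 114
```

Emit:
send_rows(
  rows=[
    {"x": -0.01,"y": -0.22,"z": 0,"ax": 0,"ay": 0,"az": 0,"jaw": -1},
    {"x": -0.02,"y": -0.44,"z": 0,"ax": 0,"ay": 0,"az": 0,"jaw": -1},
    {"x": -0.048,"y": -0.66,"z": 0,"ax": 0,"ay": 0,"az": 0,"jaw": -1},
    {"x": -0.048,"y": -0.869,"z": 0,"ax": 0,"ay": 0,"az": 0,"jaw": -1},
    {"x": -0.048,"y": -0.869,"z": 0.1,"ax": 0,"ay": 0,"az": 0,"jaw": -1},
    {"x": -0.048,"y": -0.869,"z": 0.3,"ax": 0,"ay": 0,"az": 0,"jaw": -1},
    {"x": -0.048,"y": -0.869,"z": 0.42,"ax": 0,"ay": 0,"az": 0,"jaw": -1},
    {"x": -0.048,"y": -0.869,"z": 0.468,"ax": 0,"ay": 0,"az": 0,"jaw": -1},
    {"x": -0.048,"y": -0.869,"z": 0.468,"ax": 0,"ay": 0,"az": 0,"jaw": -1},
    {"x": -0.048,"y": -0.869,"z": 0.468,"ax": 0,"ay": 0,"az": 0,"jaw": -1},
  ],
)

```text
time: 16.6
tool_pos: [512.0, 80.8, 35.0]
tcp_rot: [3.142, -0.002, -0.036]
contact_force: [0.2, 0.0, -0.4]
grip_width: 25.9
finger_force: 30.0
```

Emit:
send_rows(
  rows=[
    {"x": 0,"y": 0,"z": 0,"ax": 0,"ay": 0,"az": 0,"jaw": -0.15},
    {"x": 0,"y": 0,"z": 0,"ax": 0,"ay": 0,"az": 0,"jaw": -0.15},
    {"x": 0,"y": 0,"z": 0,"ax": 0,"ay": 0,"az": 0,"jaw": -0.15},
    {"x": 0,"y": 0,"z": -0.2,"ax": 0,"ay": 0,"az": 0,"jaw": -0.15},
    {"x": 0,"y": 0,"z": -0.4,"ax": 0,"ay": 0,"az": 0,"jaw": 0.3},
    {"x": 0,"y": 0.3,"z": -0.6,"ax": 0,"ay": 0,"az": 0,"jaw": 0.3},
    {"x": 0,"y": 0.7,"z": -0.6,"ax": 0,"ay": 0,"az": 0,"jaw": 0.3},
    {"x": 0,"y": 1,"z": -0.6,"ax": 0,"ay": 0,"az": 0.17,"jaw": 0.3},
    {"x": 0,"y": 1,"z": -0.6,"ax": 0,"ay": 0,"az": 0.17,"jaw": 0.3},
    {"x": 0,"y": 1,"z": -0.6,"ax": 0,"ay": 0,"az": 0.17,"jaw": 0.3},
  ],
)

```text
time: 17.85
tool_pos: [504.0, -120.4, 154.3]
tcp_rot: [3.141, -0.0, -0.217]
contact_force: [-0.3, 0.1, -0.1]
grip_width: 59.6
finger_force: 0.0
```

```bash
python3 - <<'E'
from h import *
go(453,-289.7,8,-12)
look()
E
```

```text
go {'x': -0.067, 'y': 0.881, 'z': 0.732, 'ax': 0.0, 'ay': -0.0, 'az': -0.007}
red [399.6 168.6] [14. 38.] 1.8 z 82.7 86
stripe [400.6 232.8] [64. 11.] 87.8 z 40.0 89
tray [510.3  41.3] [142. 129.] 87.7 z 5.6 956
mat handle [ 451.7 -412.9] [100.  28.] 12.8 z 25.5 392
mat handle [ 569.7 -407.3] [98. 27.] 1.0 z 25.9 382
mat handle [ 453.1 -289.5] [ 28. 100.] 77.6 z 25.9 369
in tray [512.5  78.7] [ 27. 100.] 87.5 z 50.8 361
in tray [578.1 406.8] [ 58. 158.] 89.4 z 45.3 214
in tray [604.6 293.6] [155.  12.] 88.3 z 42.1 167
in tray [424.1 332.8] [92. 12.] 88.5 z 42.1 96
in tray [422.4 244.4] [11. 86.] 1.5 z 42.3 91
```

Emit:
send_rows(
  rows=[
    {"x": -0.067,"y": 0.3,"z": 0,"ax": 0,"ay": 0,"az": 0,"jaw": 0.3},
    {"x": -0.067,"y": 0.6,"z": 0.1,"ax": 0,"ay": 0,"az": 0,"jaw": 0.3},
    {"x": -0.067,"y": 0.88,"z": 0.25,"ax": 0,"ay": 0,"az": 0,"jaw": 0.3},
    {"x": -0.067,"y": 0.88,"z": 0.5,"ax": 0,"ay": 0,"az": 0,"jaw": 0.3},
    {"x": -0.067,"y": 0.88,"z": 0.732,"ax": 0,"ay": 0,"az": 0,"jaw": 0.3},
    {"x": -0.067,"y": 0.88,"z": 0.732,"ax": 0,"ay": 0,"az": 0,"jaw": 0.3},
    {"x": -0.067,"y": 0.88,"z": 0.732,"ax": 0,"ay": 0,"az": 0,"jaw": -1},
    {"x": -0.067,"y": 0.88,"z": 0.732,"ax": 0,"ay": 0,"az": 0,"jaw": -1},
    {"x": -0.067,"y": 0.88,"z": 0.732,"ax": 0,"ay": 0,"az": 0,"jaw": -1},
    {"x": -0.067,"y": 0.88,"z": 0.732,"ax": 0,"ay": 0,"az": 0,"jaw": -1},
  ],
)

```text
time: 19.15
tool_pos: [454.2, -288.3, 8.9]
tcp_rot: [3.141, -0.002, -0.213]
contact_force: [-1.1, 1.2, 6.1]
grip_width: 25.9
finger_force: 30.0
```

Emit:
send_rows(
  rows=[
    {"x": 0,"y": 0,"z": 0,"ax": 0,"ay": 0,"az": 0,"jaw": -1},
    {"x": 0,"y": 0,"z": -0.2,"ax": 0,"ay": 0,"az": 0,"jaw": -1},
    {"x": 0,"y": 0,"z": -0.4,"ax": 0,"ay": 0,"az": 0,"jaw": -1},
    {"x": -0.03,"y": -0.2,"z": -0.6,"ax": 0,"ay": 0,"az": -0.05,"jaw": -1},
    {"x": -0.06,"y": -0.4,"z": -0.6,"ax": 0,"ay": 0,"az": -0.1,"jaw": -1},
    {"x": -0.06,"y": -0.6,"z": -0.6,"ax": 0,"ay": 0,"az": -0.17,"jaw": -1},
    {"x": -0.06,"y": -0.8,"z": -0.6,"ax": 0,"ay": 0,"az": -0.17,"jaw": -1},
    {"x": -0.06,"y": -1,"z": -0.6,"ax": 0,"ay": 0,"az": -0.17,"jaw": -1},
    {"x": -0.06,"y": -1,"z": -0.6,"ax": 0,"ay": 0,"az": -0.17,"jaw": -1},
    {"x": -0.06,"y": -1,"z": -0.6,"ax": 0,"ay": 0,"az": -0.17,"jaw": -1},
  ],
)

```text
time: 20.4
tool_pos: [484.3, -90.2, 127.9]
tcp_rot: [3.141, 0.0, -0.035]
contact_force: [0.3, 0.2, -1.8]
grip_width: 25.6
finger_force: 30.0
```

```bash
python3 - <<'E'
from h import *
go(510,24,34,-2)
E
```

```text
go {'x': 0.109, 'y': -0.576, 'z': 0.469, 'ax': 0.0, 'ay': 0.0, 'az': -0.0}
```

Emit:
send_rows(
  rows=[
    {"x": 0.05,"y": -0.2,"z": 0,"ax": 0,"ay": 0,"az": 0,"jaw": -1},
    {"x": 0.11,"y": -0.4,"z": 0,"ax": 0,"ay": 0,"az": 0,"jaw": -1},
    {"x": 0.11,"y": -0.575,"z": 0,"ax": 0,"ay": 0,"az": 0,"jaw": -1},
    {"x": 0.11,"y": -0.575,"z": 0,"ax": 0,"ay": 0,"az": 0,"jaw": -1},
    {"x": 0.11,"y": -0.575,"z": 0.15,"ax": 0,"ay": 0,"az": 0,"jaw": -1},
    {"x": 0.11,"y": -0.575,"z": 0.3,"ax": 0,"ay": 0,"az": 0,"jaw": -1},
    {"x": 0.11,"y": -0.575,"z": 0.42,"ax": 0,"ay": 0,"az": 0,"jaw": -1},
    {"x": 0.11,"y": -0.575,"z": 0.47,"ax": 0,"ay": 0,"az": 0,"jaw": -1},
    {"x": 0.11,"y": -0.575,"z": 0.47,"ax": 0,"ay": 0,"az": 0,"jaw": -1},
    {"x": 0.11,"y": -0.575,"z": 0.47,"ax": 0,"ay": 0,"az": 0,"jaw": -1},
  ],
)

```text
time: 21.65
tool_pos: [511.0, 23.4, 34.4]
tcp_rot: [3.141, -0.001, -0.036]
contact_force: [-1.4, 1.2, 0.3]
grip_width: 25.9
finger_force: 30.0
```

Emit:
send_rows(
  rows=[
    {"x": 0,"y": 0,"z": 0,"ax": 0,"ay": 0,"az": 0,"jaw": -0.15},
    {"x": 0,"y": 0,"z": 0,"ax": 0,"ay": 0,"az": 0,"jaw": -0.15},
    {"x": 0,"y": 0,"z": 0,"ax": 0,"ay": 0,"az": 0,"jaw": -0.15},
    {"x": 0,"y": 0,"z": -0.2,"ax": 0,"ay": 0,"az": 0,"jaw": -0.15},
    {"x": 0,"y": 0,"z": -0.4,"ax": 0,"ay": 0,"az": 0,"jaw": 0.3},
    {"x": 0.1,"y": 0.3,"z": -0.6,"ax": 0,"ay": 0,"az": 0,"jaw": 0.3},
    {"x": 0.2,"y": 0.6,"z": -0.6,"ax": 0,"ay": 0,"az": 0,"jaw": 0.3},
    {"x": 0.3,"y": 0.9,"z": -0.6,"ax": 0,"ay": 0,"az": -0.05,"jaw": 0.3},
    {"x": 0.3,"y": 1,"z": -0.6,"ax": 0,"ay": 0,"az": -0.05,"jaw": 0.3},
    {"x": 0.3,"y": 1,"z": -0.6,"ax": 0,"ay": 0,"az": -0.05,"jaw": 0.3},
  ],
)

```text
time: 22.9
tool_pos: [563.2, -180.1, 153.5]
tcp_rot: [3.141, 0.0, 0.014]
contact_force: [-0.7, 0.9, -0.3]
grip_width: 59.6
finger_force: 0.0
```

```bash
python3 - <<'E'
from h import *
go(569.7,-407.5,8,1)
look()
E
```

```text
go {'x': 0.017, 'y': 1.137, 'z': 0.728, 'ax': 0.0, 'ay': 0.0, 'az': -0.004}
red [399.6 168.2] [13. 38.] 1.3 z 82.7 86
stripe [400.6 233.3] [64. 10.] 87.9 z 39.4 91
tray [508.9   7.1] [210. 129.] 87.8 z 5.6 1271
mat handle [ 451.9 -412.9] [100.  28.] 13.4 z 25.9 392
mat handle [ 569.6 -407.9] [98. 28.] 0.3 z 26.0 380
in tray [510.   21.5] [27. 99.] 88.1 z 50.7 359
in tray [512.6  78.7] [ 27. 100.] 88.0 z 50.3 358
in tray [577.2 346.7] [161. 180.] 0.0 z 43.0 343
in tray [423.  301.1] [123.  11.] 88.2 z 41.7 135
in tray [602.2 211.2] [81. 12.] 88.4 z 42.2 90
```

Emit:
send_rows(
  rows=[
    {"x": 0.017,"y": 0.3,"z": 0,"ax": 0,"ay": 0,"az": 0,"jaw": 0.3},
    {"x": 0.017,"y": 0.6,"z": 0,"ax": 0,"ay": 0,"az": 0,"jaw": 0.3},
    {"x": 0.017,"y": 0.9,"z": 0.1,"ax": 0,"ay": 0,"az": 0,"jaw": 0.3},
    {"x": 0.017,"y": 1,"z": 0.3,"ax": 0,"ay": 0,"az": 0,"jaw": 0.3},
    {"x": 0.017,"y": 1,"z": 0.3,"ax": 0,"ay": 0,"az": 0,"jaw": 0.3},
    {"x": 0.017,"y": 1,"z": 0.3,"ax": 0,"ay": 0,"az": 0,"jaw": 0.3},
    {"x": 0.017,"y": 1,"z": 0.3,"ax": 0,"ay": 0,"az": 0,"jaw": 0.3},
    {"x": 0.017,"y": 1,"z": 0.3,"ax": 0,"ay": 0,"az": 0,"jaw": 0.3},
    {"x": 0.017,"y": 1,"z": 0.3,"ax": 0,"ay": 0,"az": 0,"jaw": 0.3},
    {"x": 0.017,"y": 1,"z": 0.3,"ax": 0,"ay": 0,"az": 0,"jaw": 0.3},
  ],
)

```text
time: 24.2
tool_pos: [570.2, -377.7, 94.2]
tcp_rot: [3.141, -0.0, 0.017]
contact_force: [0.1, -0.3, -0.4]
grip_width: 59.4
finger_force: 0.0
```

Emit:
send_rows(
  rows=[
    {"x": 0,"y": 0.137,"z": 0,"ax": 0,"ay": 0,"az": 0,"jaw": 0.3},
    {"x": 0,"y": 0.137,"z": 0.2,"ax": 0,"ay": 0,"az": 0,"jaw": 0.3},
    {"x": 0,"y": 0.137,"z": 0.428,"ax": 0,"ay": 0,"az": 0,"jaw": 0.3},
    {"x": 0,"y": 0.137,"z": 0.428,"ax": 0,"ay": 0,"az": 0,"jaw": 0.3},
    {"x": 0,"y": 0.137,"z": 0.428,"ax": 0,"ay": 0,"az": 0,"jaw": -1},
    {"x": 0,"y": 0.137,"z": 0.428,"ax": 0,"ay": 0,"az": 0,"jaw": -1},
    {"x": 0,"y": 0.137,"z": 0.428,"ax": 0,"ay": 0,"az": 0,"jaw": -1},
    {"x": 0,"y": 0.137,"z": 0.428,"ax": 0,"ay": 0,"az": 0,"jaw": -1},
    {"x": 0,"y": 0.137,"z": 0.428,"ax": 0,"ay": 0,"az": 0,"jaw": -1},
    {"x": 0,"y": 0.137,"z": 0.428,"ax": 0,"ay": 0,"az": 0,"jaw": -1},
  ],
)

```text
time: 25.45
tool_pos: [570.9, -405.6, 9.4]
tcp_rot: [3.14, -0.001, 0.017]
contact_force: [-0.8, 0.6, 5.8]
grip_width: 25.3
finger_force: 30.0
```

Emit:
send_rows(
  rows=[
    {"x": 0,"y": 0,"z": -0.2,"ax": 0,"ay": 0,"az": 0,"jaw": -1},
    {"x": 0,"y": 0,"z": -0.4,"ax": 0,"ay": 0,"az": 0,"jaw": -1},
    {"x": -0.05,"y": -0.2,"z": -0.6,"ax": 0,"ay": 0,"az": 0,"jaw": -1},
    {"x": -0.15,"y": -0.4,"z": -0.6,"ax": 0,"ay": 0,"az": 0.05,"jaw": -1},
    {"x": -0.2,"y": -0.6,"z": -0.6,"ax": 0,"ay": 0,"az": 0.05,"jaw": -1},
    {"x": -0.27,"y": -0.8,"z": -0.6,"ax": 0,"ay": 0,"az": 0.05,"jaw": -1},
    {"x": -0.27,"y": -1,"z": -0.6,"ax": 0,"ay": 0,"az": 0.05,"jaw": -1},
    {"x": -0.27,"y": -1,"z": -0.6,"ax": 0,"ay": 0,"az": 0.05,"jaw": -1},
    {"x": -0.27,"y": -1,"z": -0.6,"ax": 0,"ay": 0,"az": 0.05,"jaw": -1},
    {"x": -0.27,"y": -1,"z": -0.6,"ax": 0,"ay": 0,"az": 0.05,"jaw": -1},
  ],
)

```text
time: 26.7
tool_pos: [513.3, -207.1, 128.2]
tcp_rot: [3.141, -0.0, -0.037]
contact_force: [-0.0, -0.6, -1.8]
grip_width: 25.7
finger_force: 30.0
```

```bash
python3 - <<'E'
from h import *
go(508.3,-33,34,-2)
look()
E
```

```text
go {'x': -0.057, 'y': -0.869, 'z': 0.471, 'ax': 0.0, 'ay': -0.0, 'az': -0.002}
red [399.6 168.5] [13. 38.] 1.9 z 82.8 86
stripe [400.5 233. ] [64. 10.] 87.8 z 39.6 90
tray [508.4  -3.7] [231. 129.] 87.7 z 5.5 1553
mat handle [ 450.3 -413.7] [96. 28.] 12.8 z 26.0 300
in tray [510.   21.7] [27. 99.] 87.6 z 50.4 360
in tray [512.5  78.9] [ 27. 100.] 88.1 z 50.3 358
in tray [580.7 370.2] [132. 153.] 89.3 z 43.5 299
in tray [425.6 373.6] [116.  12.] 88.8 z 41.8 122
in tray [422.2 267.4] [93. 12.] 88.3 z 41.9 94
```

Emit:
send_rows(
  rows=[
    {"x": -0.02,"y": -0.22,"z": 0,"ax": 0,"ay": 0,"az": 0,"jaw": -1},
    {"x": -0.04,"y": -0.44,"z": 0,"ax": 0,"ay": 0,"az": 0,"jaw": -1},
    {"x": -0.057,"y": -0.66,"z": 0,"ax": 0,"ay": 0,"az": 0,"jaw": -1},
    {"x": -0.057,"y": -0.868,"z": 0,"ax": 0,"ay": 0,"az": 0,"jaw": -1},
    {"x": -0.057,"y": -0.868,"z": 0.1,"ax": 0,"ay": 0,"az": 0,"jaw": -1},
    {"x": -0.057,"y": -0.868,"z": 0.3,"ax": 0,"ay": 0,"az": 0,"jaw": -1},
    {"x": -0.057,"y": -0.868,"z": 0.42,"ax": 0,"ay": 0,"az": 0,"jaw": -1},
    {"x": -0.057,"y": -0.868,"z": 0.47,"ax": 0,"ay": 0,"az": 0,"jaw": -1},
    {"x": -0.057,"y": -0.868,"z": 0.47,"ax": 0,"ay": 0,"az": 0,"jaw": -1},
    {"x": -0.057,"y": -0.868,"z": 0.47,"ax": 0,"ay": 0,"az": 0,"jaw": -1},
  ],
)

```text
time: 28.0
tool_pos: [508.6, -32.6, 34.9]
tcp_rot: [3.141, -0.001, -0.036]
contact_force: [-1.3, -0.3, -1.2]
grip_width: 25.2
finger_force: 30.0
```

Emit:
send_rows(
  rows=[
    {"x": 0,"y": 0,"z": 0,"ax": 0,"ay": 0,"az": 0,"jaw": -0.15},
    {"x": 0,"y": 0,"z": 0,"ax": 0,"ay": 0,"az": 0,"jaw": -0.15},
    {"x": 0,"y": 0,"z": 0,"ax": 0,"ay": 0,"az": 0,"jaw": -0.15},
    {"x": 0,"y": 0,"z": -0.2,"ax": 0,"ay": 0,"az": 0,"jaw": -0.15},
    {"x": 0,"y": 0,"z": -0.4,"ax": 0,"ay": 0,"az": 0,"jaw": 0.3},
    {"x": 0,"y": 0.3,"z": -0.6,"ax": 0,"ay": 0,"az": 0,"jaw": 0.3},
    {"x": -0.1,"y": 0.6,"z": -0.6,"ax": 0,"ay": 0,"az": -0.1,"jaw": 0.3},
    {"x": -0.2,"y": 0.9,"z": -0.6,"ax": 0,"ay": 0,"az": -0.26,"jaw": 0.3},
    {"x": -0.2,"y": 1,"z": -0.6,"ax": 0,"ay": 0,"az": -0.26,"jaw": 0.3},
    {"x": -0.2,"y": 1,"z": -0.6,"ax": 0,"ay": 0,"az": -0.26,"jaw": 0.3},
  ],
)

```text
time: 29.25
tool_pos: [460.4, -232.7, 154.4]
tcp_rot: [3.141, -0.0, 0.233]
contact_force: [0.2, 1.0, -0.2]
grip_width: 59.8
finger_force: 0.0
```

```bash
python3 - <<'E'
from h import *
go(451.8,-413,8,13.4)
look()
E
```

```text
go {'x': -0.25, 'y': 0.867, 'z': 0.732, 'ax': 0.001, 'ay': -0.0, 'az': -0.001}
red [399.7 168.2] [14. 38.] 1.2 z 83.1 85
stripe [400.8 233. ] [64. 10.] 87.3 z 39.6 89
tray [508.5  -4.4] [232. 129.] 87.7 z 5.4 1938
in tray [510.   21.7] [27. 99.] 87.6 z 50.5 360
in tray [512.6  78.7] [ 27. 100.] 87.8 z 50.4 359
in tray [508.7 -34.5] [27. 99.] 88.1 z 51.0 355
in tray [604.  274.4] [208.  12.] 88.3 z 41.7 223
in tray [575.1 409.2] [ 53. 163.] 89.4 z 45.9 199
```

Emit:
send_rows(
  rows=[
    {"x": -0.1,"y": 0.3,"z": 0,"ax": 0,"ay": 0,"az": 0,"jaw": 0.3},
    {"x": -0.2,"y": 0.6,"z": 0.1,"ax": 0,"ay": 0,"az": 0,"jaw": 0.3},
    {"x": -0.25,"y": 0.867,"z": 0.25,"ax": 0,"ay": 0,"az": 0,"jaw": 0.3},
    {"x": -0.25,"y": 0.867,"z": 0.4,"ax": 0,"ay": 0,"az": 0,"jaw": 0.3},
    {"x": -0.25,"y": 0.867,"z": 0.6,"ax": 0,"ay": 0,"az": 0,"jaw": 0.3},
    {"x": -0.25,"y": 0.867,"z": 0.732,"ax": 0,"ay": 0,"az": 0,"jaw": 0.3},
    {"x": -0.25,"y": 0.867,"z": 0.732,"ax": 0,"ay": 0,"az": 0,"jaw": -1},
    {"x": -0.25,"y": 0.867,"z": 0.732,"ax": 0,"ay": 0,"az": 0,"jaw": -1},
    {"x": -0.25,"y": 0.867,"z": 0.732,"ax": 0,"ay": 0,"az": 0,"jaw": -1},
    {"x": -0.25,"y": 0.867,"z": 0.732,"ax": 0,"ay": 0,"az": 0,"jaw": -1},
  ],
)

```text
time: 30.55
tool_pos: [453.5, -411.3, 9.2]
tcp_rot: [3.14, -0.001, 0.237]
contact_force: [-0.8, 0.4, 2.5]
grip_width: 25.6
finger_force: 30.0
```

Emit:
send_rows(
  rows=[
    {"x": 0,"y": 0,"z": 0,"ax": 0,"ay": 0,"az": 0,"jaw": -1},
    {"x": 0,"y": 0,"z": -0.2,"ax": 0,"ay": 0,"az": 0,"jaw": -1},
    {"x": 0,"y": 0,"z": -0.4,"ax": 0,"ay": 0,"az": 0,"jaw": -1},
    {"x": 0.1,"y": -0.2,"z": -0.6,"ax": 0,"ay": 0,"az": 0.05,"jaw": -1},
    {"x": 0.2,"y": -0.4,"z": -0.6,"ax": 0,"ay": 0,"az": 0.15,"jaw": -1},
    {"x": 0.3,"y": -0.6,"z": -0.6,"ax": 0,"ay": 0,"az": 0.257,"jaw": -1},
    {"x": 0.4,"y": -0.8,"z": -0.6,"ax": 0,"ay": 0,"az": 0.257,"jaw": -1},
    {"x": 0.5,"y": -0.9,"z": -0.6,"ax": 0,"ay": 0,"az": 0.257,"jaw": -1},
    {"x": 0.5,"y": -1,"z": -0.6,"ax": 0,"ay": 0,"az": 0.257,"jaw": -1},
    {"x": 0.5,"y": -1,"z": -0.6,"ax": 0,"ay": 0,"az": 0.257,"jaw": -1},
  ],
)

```text
time: 31.8
tool_pos: [502.3, -192.1, 127.8]
tcp_rot: [-3.141, 0.001, -0.031]
contact_force: [-0.1, 0.3, -0.5]
grip_width: 25.6
finger_force: 30.0
```

```bash
python3 - <<'E'
from h import *
go(506.6,-90,34,-2)
look()
E
```

```text
go {'x': 0.006, 'y': -0.511, 'z': 0.469, 'ax': -0.0, 'ay': 0.001, 'az': 0.004}
red [399.6 168.5] [13. 38.] 2.2 z 83.2 86
stripe [400.6 232.9] [65. 10.] 88.1 z 39.5 90
tray [508.5  -3.4] [232. 129.] 87.7 z 5.6 1290
in tray [555.5 324. ] [258. 156.] 78.2 z 42.6 406
in tray [512.7  78.6] [ 27. 100.] 87.9 z 50.6 359
in tray [510.   21.6] [27. 99.] 87.5 z 50.6 358
in tray [508.6 -34.5] [27. 99.] 88.0 z 50.6 357
in tray [424.3 341.8] [180.  12.] 88.3 z 42.0 201
```

Emit:
send_rows(
  rows=[
    {"x": 0,"y": -0.2,"z": 0,"ax": 0,"ay": 0,"az": 0,"jaw": -1},
    {"x": 0.006,"y": -0.4,"z": 0,"ax": 0,"ay": 0,"az": 0,"jaw": -1},
    {"x": 0.006,"y": -0.511,"z": 0,"ax": 0,"ay": 0,"az": 0,"jaw": -1},
    {"x": 0.006,"y": -0.511,"z": 0,"ax": 0,"ay": 0,"az": 0,"jaw": -1},
    {"x": 0.006,"y": -0.511,"z": 0.1,"ax": 0,"ay": 0,"az": 0,"jaw": -1},
    {"x": 0.006,"y": -0.511,"z": 0.3,"ax": 0,"ay": 0,"az": 0,"jaw": -1},
    {"x": 0.006,"y": -0.511,"z": 0.42,"ax": 0,"ay": 0,"az": 0,"jaw": -1},
    {"x": 0.006,"y": -0.511,"z": 0.468,"ax": 0,"ay": 0,"az": 0,"jaw": -1},
    {"x": 0.006,"y": -0.511,"z": 0.468,"ax": 0,"ay": 0,"az": 0,"jaw": -1},
    {"x": 0.006,"y": -0.511,"z": 0.468,"ax": 0,"ay": 0,"az": 0,"jaw": -1},
  ],
)

```text
time: 33.1
tool_pos: [508.4, -91.8, 35.0]
tcp_rot: [3.141, -0.002, -0.033]
contact_force: [1.0, 0.3, -0.4]
grip_width: 25.7
finger_force: 30.0
```

Emit:
send_rows(
  rows=[
    {"x": 0,"y": 0,"z": 0,"ax": 0,"ay": 0,"az": 0,"jaw": -0.15},
    {"x": 0,"y": 0,"z": 0,"ax": 0,"ay": 0,"az": 0,"jaw": -0.15},
    {"x": 0,"y": 0,"z": 0,"ax": 0,"ay": 0,"az": 0,"jaw": -0.15},
    {"x": 0,"y": 0,"z": -0.2,"ax": 0,"ay": 0,"az": 0,"jaw": -0.15},
    {"x": 0,"y": 0,"z": -0.4,"ax": 0,"ay": 0,"az": 0,"jaw": 0.3},
    {"x": 0,"y": 0.3,"z": -0.6,"ax": 0,"ay": 0,"az": 0,"jaw": 0.3},
    {"x": 0,"y": 0.6,"z": -0.6,"ax": 0,"ay": 0,"az": -0.2,"jaw": 0.3},
    {"x": 0,"y": 0.7,"z": -0.6,"ax": 0,"ay": 0,"az": -0.4,"jaw": 0.3},
    {"x": 0,"y": 0.7,"z": -0.6,"ax": 0,"ay": 0,"az": -0.6,"jaw": 0.6},
    {"x": 0,"y": 0.7,"z": -0.6,"ax": 0,"ay": 0,"az": -0.75,"jaw": 0.6},
  ],
)

```text
time: 34.35
tool_pos: [503.0, -231.4, 154.2]
tcp_rot: [-3.141, 0.0, 0.711]
contact_force: [0.9, 0.5, -0.0]
grip_width: 72.2
finger_force: 0.0
```

```bash
python3 - <<'E'
from h import *
look()
go(505.4,-165,12,88.3)
im=cv2.imread('pics/topl.png'); cv2.imwrite('pics/tl1.png',cv2.resize(im[150:300,80:440],None,fx=2,fy=2))
E
```

```text
red [399.5 168.4] [14. 38.] 1.7 z 82.4 86
stripe [400.7 233.1] [63. 11.] 87.4 z 40.0 89
tray [508.4  -4.5] [233. 129.] 87.6 z 5.8 1389
in tray [507.3 -93.3] [27. 99.] 87.6 z 50.7 359
in tray [510.   21.5] [27. 99.] 88.0 z 50.6 357
in tray [512.5  78.7] [ 27. 100.] 88.0 z 50.4 356
in tray [508.6 -34.5] [27. 99.] 87.9 z 50.5 355
in tray [586.6 412.5] [ 47. 142.] 89.4 z 46.6 185
go {'x': 0.227, 'y': -0.241, 'z': 0.711, 'ax': -0.0, 'ay': 0.0, 'az': -0.785}
```

View pics/tl1.png

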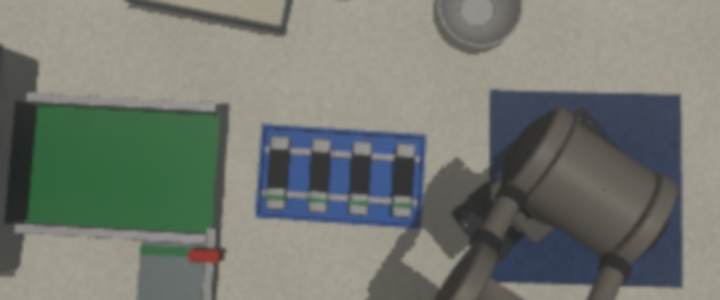

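The crop shows all four handles lying across the rails (columns 279, 320, 361 and 404) and the gate open at the mark. Next I'll go behind the tray.

Emit:
send_rows(
  rows=[
    {"x": 0.05,"y": -0.05,"z": 0,"ax": 0,"ay": 0,"az": -0.15,"jaw": 0.6},
    {"x": 0.1,"y": -0.1,"z": 0,"ax": 0,"ay": 0,"az": -0.3,"jaw": 0.6},
    {"x": 0.2,"y": -0.2,"z": 0.1,"ax": 0,"ay": 0,"az": -0.45,"jaw": 0.6},
    {"x": 0.227,"y": -0.241,"z": 0.2,"ax": 0,"ay": 0,"az": -0.6,"jaw": 0.6},
    {"x": 0.227,"y": -0.241,"z": 0.3,"ax": 0,"ay": 0,"az": -0.785,"jaw": 0.6},
    {"x": 0.227,"y": -0.241,"z": 0.3,"ax": 0,"ay": 0,"az": -0.785,"jaw": 0.6},
    {"x": 0.227,"y": -0.241,"z": 0.3,"ax": 0,"ay": 0,"az": -0.785,"jaw": 0.6},
    {"x": 0.227,"y": -0.241,"z": 0.5,"ax": 0,"ay": 0,"az": -0.785,"jaw": 0.6},
    {"x": 0.227,"y": -0.241,"z": 0.65,"ax": 0,"ay": 0,"az": -0.785,"jaw": 0.6},
    {"x": 0.227,"y": -0.241,"z": 0.71,"ax": 0,"ay": 0,"az": -0.785,"jaw": 0.6},
  ],
)

```text
time: 35.65
tool_pos: [506.3, -164.9, 11.7]
tcp_rot: [-3.141, -0.0, 1.524]
contact_force: [0.1, -0.3, -0.4]
grip_width: 73.5
finger_force: 0.0
```

```bash
python3 - <<'E'
from h import *
print(bot.get_obs()['tool_pos'],bot.get_obs()['tcp_rot'])
go(504.5,-135,12,88.3);go(513.9,180.3,12,88.3)
E
```

```text
[ 506.33081375 -164.86130294   11.72513613] [-3.14078787e+00 -2.74964076e-04  1.52443599e+00]
go {'x': 0.149, 'y': -0.016, 'z': -0.001, 'ax': -0.001, 'ay': -0.0, 'az': -0.016}
go {'x': 1.726, 'y': -0.042, 'z': -0.001, 'ax': -0.001, 'ay': -0.0, 'az': -0.016}
```

Emit:
send_rows(
  rows=[
    {"x": 0.08,"y": -0.016,"z": 0,"ax": 0,"ay": 0,"az": -0.016,"jaw": 0.6},
    {"x": 0.13,"y": -0.016,"z": 0,"ax": 0,"ay": 0,"az": -0.016,"jaw": 0.6},
    {"x": 0.17,"y": -0.016,"z": 0,"ax": 0,"ay": 0,"az": -0.016,"jaw": 0.6},
    {"x": 0.22,"y": -0.018,"z": 0,"ax": 0,"ay": 0,"az": -0.016,"jaw": 0.6},
    {"x": 0.28,"y": -0.019,"z": 0,"ax": 0,"ay": 0,"az": -0.016,"jaw": 0.6},
    {"x": 0.34,"y": -0.02,"z": 0,"ax": 0,"ay": 0,"az": -0.016,"jaw": 0.6},
    {"x": 0.4,"y": -0.02,"z": 0,"ax": 0,"ay": 0,"az": -0.016,"jaw": 0.6},
    {"x": 0.46,"y": -0.02,"z": 0,"ax": 0,"ay": 0,"az": -0.016,"jaw": 0.6},
    {"x": 0.5,"y": -0.02,"z": 0,"ax": 0,"ay": 0,"az": -0.016,"jaw": 0.6},
    {"x": 0.52,"y": -0.02,"z": 0,"ax": 0,"ay": 0,"az": -0.016,"jaw": 0.6},
  ],
)

```text
time: 36.9
tool_pos: [508.3, -61.3, 13.5]
tcp_rot: [3.138, 0.002, 1.545]
contact_force: [0.1, -7.5, 3.0]
grip_width: 73.4
finger_force: 3.7
```

```bash
python3 - <<'E'
from h import *
look()
go(513.9,180.3,12,88.3)
E
```

```text
red [399.8 168.6] [13. 38.] 1.6 z 82.5 86
stripe [400.7 232.8] [64. 10.] 87.1 z 40.2 92
tray [510.9  98.2] [174. 132.] 88.8 z 6.1 907
in tray [512.2 148.4] [28. 99.] 89.1 z 50.7 369
in tray [511.   90.9] [27. 99.] 89.0 z 50.7 363
in tray [509.6  35.6] [26. 99.] 87.7 z 51.1 289
in tray [604.1 276.1] [215.  12.] 88.3 z 41.9 231
in tray [584.2 412.1] [ 49. 148.] 89.8 z 46.2 192
go {'x': 1.207, 'y': -0.003, 'z': 0.005, 'ax': 0.003, 'ay': 0.002, 'az': 0.004}
```

Tray is aligned with the entrance (bay x about 5, yaw within 1°), so I'll carry on pushing.

Emit:
send_rows(
  rows=[
    {"x": 0.05,"y": 0,"z": 0,"ax": 0,"ay": 0,"az": 0,"jaw": 0.6},
    {"x": 0.12,"y": 0,"z": 0,"ax": 0,"ay": 0,"az": 0,"jaw": 0.6},
    {"x": 0.19,"y": 0,"z": 0,"ax": 0,"ay": 0,"az": 0,"jaw": 0.6},
    {"x": 0.26,"y": 0,"z": 0,"ax": 0,"ay": 0,"az": 0,"jaw": 0.6},
    {"x": 0.33,"y": 0,"z": 0,"ax": 0,"ay": 0,"az": 0,"jaw": 0.6},
    {"x": 0.4,"y": 0,"z": 0,"ax": 0,"ay": 0,"az": 0,"jaw": 0.6},
    {"x": 0.47,"y": 0,"z": 0,"ax": 0,"ay": 0,"az": 0,"jaw": 0.6},
    {"x": 0.54,"y": 0,"z": 0,"ax": 0,"ay": 0,"az": 0,"jaw": 0.6},
    {"x": 0.58,"y": 0,"z": 0,"ax": 0,"ay": 0,"az": 0,"jaw": 0.6},
    {"x": 0.6,"y": 0,"z": 0,"ax": 0,"ay": 0,"az": 0,"jaw": 0.6},
  ],
)

```text
time: 38.2
tool_pos: [511.2, 58.8, 13.4]
tcp_rot: [3.139, 0.002, 1.545]
contact_force: [0.7, -8.5, 4.9]
grip_width: 73.1
finger_force: 4.1
```

```bash
python3 - <<'E'
from h import *
look()
go(513.9,180.3,12,88.3)
E
```

```text
stripe [401.2 242.2] [45. 10.] 86.5 z 39.3 62
tray [514.1 242.6] [131. 134.] 87.7 z 5.9 654
in tray [618.8 325.5] [143. 283.] 19.2 z 42.7 428
in tray [513.5 211. ] [ 28. 100.] 88.7 z 50.5 374
in tray [515.  268.5] [ 28. 100.] 88.9 z 50.5 373
in tray [423.7 321.1] [221.  12.] 88.1 z 42.2 226
go {'x': 0.606, 'y': -0.002, 'z': 0.006, 'ax': 0.003, 'ay': 0.001, 'az': 0.004}
```

Emit:
send_rows(
  rows=[
    {"x": 0.05,"y": 0,"z": 0,"ax": 0,"ay": 0,"az": 0,"jaw": 0.6},
    {"x": 0.12,"y": 0,"z": 0,"ax": 0,"ay": 0,"az": 0,"jaw": 0.6},
    {"x": 0.19,"y": 0,"z": 0,"ax": 0,"ay": 0,"az": 0,"jaw": 0.6},
    {"x": 0.26,"y": 0,"z": 0,"ax": 0,"ay": 0,"az": 0,"jaw": 0.6},
    {"x": 0.33,"y": 0,"z": 0,"ax": 0,"ay": 0,"az": 0,"jaw": 0.6},
    {"x": 0.4,"y": 0,"z": 0,"ax": 0,"ay": 0,"az": 0,"jaw": 0.6},
    {"x": 0.47,"y": 0,"z": 0,"ax": 0,"ay": 0,"az": 0,"jaw": 0.6},
    {"x": 0.54,"y": 0,"z": 0,"ax": 0,"ay": 0,"az": 0,"jaw": 0.6},
    {"x": 0.58,"y": 0,"z": 0,"ax": 0,"ay": 0,"az": 0,"jaw": 0.6},
    {"x": 0.6,"y": 0,"z": 0,"ax": 0,"ay": 0,"az": 0,"jaw": 0.6},
  ],
)

```text
time: 39.5
tool_pos: [513.8, 178.7, 13.4]
tcp_rot: [3.14, 0.002, 1.545]
contact_force: [-0.5, -9.3, 5.7]
grip_width: 73.3
finger_force: 4.6
```

```bash
python3 - <<'E'
from h import *
look()
im=cv2.imread('pics/topl.png'); cv2.imwrite('pics/tl2.png',cv2.resize(im[170:300,70:240],None,fx=4,fy=4))
E
```

```text
tray [516.3 340.8] [182. 133.] 88.1 z 6.7 550
in tray [518.7 387.3] [28. 97.] 89.8 z 50.4 376
in tray [575.6 414.3] [ 45. 164.] 89.4 z 45.6 191
in tray [605.8 334. ] [103.  12.] 88.5 z 42.3 114
in tray [425.7 388.2] [88. 12.] 88.2 z 42.1 92
```

View pics/tl2.png

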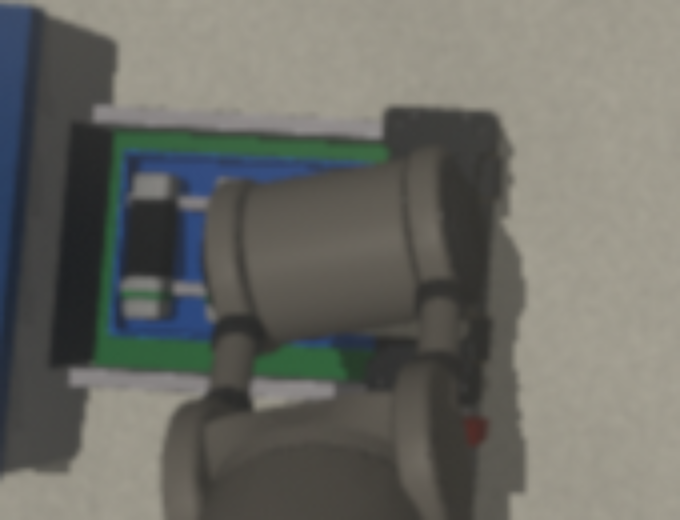

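Tray stands inside the green bay with its front handle at (150,245) in the crop and its centre near y 304, as wanted. I'll back off, rise, and go over the grip.

Emit:
send_rows(
  rows=[
    {"x": -0.1,"y": 0,"z": 0,"ax": 0,"ay": 0,"az": 0,"jaw": 0.6},
    {"x": -0.3,"y": 0,"z": 0,"ax": 0,"ay": 0,"az": 0,"jaw": 0.6},
    {"x": -0.3,"y": 0,"z": -0.2,"ax": 0,"ay": 0,"az": 0,"jaw": 0.6},
    {"x": -0.3,"y": 0,"z": -0.5,"ax": 0,"ay": 0,"az": 0,"jaw": 0.3},
    {"x": -0.3,"y": 0,"z": -0.8,"ax": 0,"ay": 0,"az": 0,"jaw": 0.3},
    {"x": -0.3,"y": 0,"z": -0.8,"ax": 0,"ay": 0,"az": 0,"jaw": 0.3},
    {"x": -0.6,"y": -0.3,"z": -0.8,"ax": 0,"ay": 0,"az": 0,"jaw": 0.3},
    {"x": -0.6,"y": -0.5,"z": -0.8,"ax": 0,"ay": 0,"az": 0,"jaw": 0.3},
    {"x": -0.6,"y": -0.576,"z": -0.8,"ax": 0,"ay": 0,"az": 0,"jaw": 0.3},
    {"x": -0.6,"y": -0.576,"z": -0.8,"ax": 0,"ay": 0,"az": 0,"jaw": 0.3},
  ],
)

```text
time: 40.8
tool_pos: [394.7, 62.2, 172.2]
tcp_rot: [3.141, -0.0, 1.544]
contact_force: [-0.1, -0.4, 0.2]
grip_width: 59.4
finger_force: 0.0
```

```bash
python3 - <<'E'
from h import *
look()
go(398.3,169.7,53,88.4)
im=cv2.imread('pics/topl.png'); cv2.imwrite('pics/tl3.png',cv2.resize(im[170:340,70:240],None,fx=3.5,fy=3.5))
E
```

```text
stripe [402.  243.5] [ 8. 42.] 1.3 z 40.1 49
tray [515.5 309.4] [243. 133.] 88.4 z 6.1 1373
in tray [516.2 330.8] [ 29. 100.] 88.0 z 50.6 380
in tray [518.7 387.3] [97. 27.] 0.1 z 50.7 376
in tray [514.8 275. ] [30. 99.] 89.3 z 50.6 375
in tray [515.5 216. ] [28. 99.] 88.0 z 50.5 363
in tray [575.7 424.8] [ 23. 164.] 89.6 z 48.0 172
go {'x': 0.537, 'y': -0.003, 'z': 0.597, 'ax': 0.001, 'ay': -0.0, 'az': 0.001}
```

View pics/tl3.png

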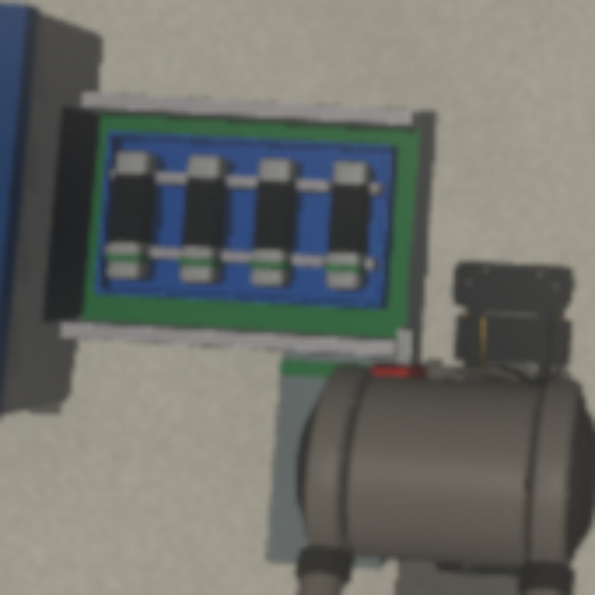

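All four handles lie in the parked tray, which is centred in the green with a free margin at the gate. Shutting the gate next.

Emit:
send_rows(
  rows=[
    {"x": 0.3,"y": 0,"z": 0,"ax": 0,"ay": 0,"az": 0,"jaw": 0.3},
    {"x": 0.537,"y": 0,"z": 0,"ax": 0,"ay": 0,"az": 0,"jaw": 0.3},
    {"x": 0.537,"y": 0,"z": 0.1,"ax": 0,"ay": 0,"az": 0,"jaw": 0.3},
    {"x": 0.537,"y": 0,"z": 0.35,"ax": 0,"ay": 0,"az": 0,"jaw": 0.3},
    {"x": 0.537,"y": 0,"z": 0.597,"ax": 0,"ay": 0,"az": 0,"jaw": 0.3},
    {"x": 0.537,"y": 0,"z": 0.597,"ax": 0,"ay": 0,"az": 0,"jaw": 0.3},
    {"x": 0.537,"y": 0,"z": 0.597,"ax": 0,"ay": 0,"az": 0,"jaw": -1},
    {"x": 0.537,"y": 0,"z": 0.597,"ax": 0,"ay": 0,"az": 0,"jaw": -1},
    {"x": 0.537,"y": 0,"z": 0.597,"ax": 0,"ay": 0,"az": 0,"jaw": -1},
    {"x": 0.537,"y": 0,"z": 0.597,"ax": 0,"ay": 0,"az": 0,"jaw": -1},
  ],
)

```text
time: 42.1
tool_pos: [398.4, 169.8, 53.7]
tcp_rot: [3.14, -0.0, 1.544]
contact_force: [0.4, 0.1, -0.7]
grip_width: 24.5
finger_force: 0.0
```

Emit:
send_rows(
  rows=[
    {"x": 0,"y": 0,"z": 0,"ax": 0,"ay": 0,"az": 0,"jaw": -1},
    {"x": 0,"y": 0,"z": 0,"ax": 0,"ay": 0,"az": 0,"jaw": -1},
    {"x": 0,"y": 0.1,"z": 0,"ax": 0,"ay": 0,"az": 0,"jaw": -1},
    {"x": 0,"y": 0.2,"z": 0,"ax": 0,"ay": 0,"az": 0,"jaw": -1},
    {"x": 0,"y": 0.3,"z": 0,"ax": 0,"ay": 0,"az": 0,"jaw": -1},
    {"x": 0,"y": 0.4,"z": 0,"ax": 0,"ay": 0,"az": 0,"jaw": -1},
    {"x": 0,"y": 0.5,"z": 0,"ax": 0,"ay": 0,"az": 0,"jaw": -1},
    {"x": 0,"y": 0.6,"z": 0,"ax": 0,"ay": 0,"az": 0,"jaw": -1},
    {"x": 0,"y": 0.7,"z": 0,"ax": 0,"ay": 0,"az": 0,"jaw": -1},
    {"x": 0,"y": 0.74,"z": 0,"ax": 0,"ay": 0,"az": 0,"jaw": -1},
  ],
)

```text
time: 43.35
tool_pos: [545.9, 165.5, 53.3]
tcp_rot: [-3.14, 0.0, 1.544]
contact_force: [-5.1, -2.4, 8.9]
grip_width: 15.8
finger_force: 30.0
```

Emit:
send_rows(
  rows=[
    {"x": 0,"y": 0.01,"z": 0,"ax": 0,"ay": 0,"az": 0,"jaw": -1},
    {"x": 0,"y": 0.02,"z": 0,"ax": 0,"ay": 0,"az": 0,"jaw": -1},
    {"x": 0,"y": 0.025,"z": 0,"ax": 0,"ay": 0,"az": 0,"jaw": -1},
    {"x": 0,"y": 0.03,"z": 0,"ax": 0,"ay": 0,"az": 0,"jaw": -1},
    {"x": 0,"y": 0.035,"z": 0,"ax": 0,"ay": 0,"az": 0,"jaw": -1},
    {"x": 0,"y": 0.04,"z": 0,"ax": 0,"ay": 0,"az": 0,"jaw": -1},
    {"x": 0,"y": 0.045,"z": 0,"ax": 0,"ay": 0,"az": 0,"jaw": -1},
    {"x": 0,"y": 0.045,"z": 0,"ax": 0,"ay": 0,"az": 0,"jaw": -1},
    {"x": 0,"y": 0.045,"z": 0,"ax": 0,"ay": 0,"az": 0,"jaw": -1},
    {"x": 0,"y": 0.045,"z": 0,"ax": 0,"ay": 0,"az": 0,"jaw": -1},
  ],
)

```text
time: 44.6
tool_pos: [554.1, 165.2, 53.3]
tcp_rot: [-3.14, 0.001, 1.544]
contact_force: [-4.6, -1.1, 7.4]
grip_width: 15.8
finger_force: 30.0
```

Friction only so far, with no stop reached. Continue in small steps.

Emit:
send_rows(
  rows=[
    {"x": 0,"y": 0.005,"z": 0,"ax": 0,"ay": 0,"az": 0,"jaw": -1},
    {"x": 0,"y": 0.01,"z": 0,"ax": 0,"ay": 0,"az": 0,"jaw": -1},
    {"x": 0,"y": 0.015,"z": 0,"ax": 0,"ay": 0,"az": 0,"jaw": -1},
    {"x": 0,"y": 0.02,"z": 0,"ax": 0,"ay": 0,"az": 0,"jaw": -1},
    {"x": 0,"y": 0.02,"z": 0,"ax": 0,"ay": 0,"az": 0,"jaw": -1},
    {"x": 0,"y": 0.025,"z": 0,"ax": 0,"ay": 0,"az": 0,"jaw": -1},
    {"x": 0,"y": 0.025,"z": 0,"ax": 0,"ay": 0,"az": 0,"jaw": -1},
    {"x": 0,"y": 0.025,"z": 0,"ax": 0,"ay": 0,"az": 0,"jaw": -1},
    {"x": 0,"y": 0.025,"z": 0,"ax": 0,"ay": 0,"az": 0,"jaw": -1},
    {"x": 0,"y": 0.025,"z": 0,"ax": 0,"ay": 0,"az": 0,"jaw": -1},
  ],
)

```text
time: 45.85
tool_pos: [557.5, 165.1, 53.3]
tcp_rot: [-3.137, 0.001, 1.544]
contact_force: [-9.7, -3.0, 10.8]
grip_width: 15.9
finger_force: 30.0
```

Emit:
send_rows(
  rows=[
    {"x": 0,"y": 0.005,"z": 0,"ax": 0,"ay": 0,"az": 0,"jaw": -1},
    {"x": 0,"y": 0.01,"z": 0,"ax": 0,"ay": 0,"az": 0,"jaw": -1},
    {"x": 0,"y": 0.01,"z": 0,"ax": 0,"ay": 0,"az": 0,"jaw": -1},
    {"x": 0,"y": 0.01,"z": 0,"ax": 0,"ay": 0,"az": 0,"jaw": -1},
    {"x": 0,"y": 0.01,"z": 0,"ax": 0,"ay": 0,"az": 0,"jaw": -1},
    {"x": 0,"y": 0.01,"z": 0,"ax": 0,"ay": 0,"az": 0,"jaw": -1},
    {"x": 0,"y": 0.01,"z": 0,"ax": 0,"ay": 0,"az": 0,"jaw": -1},
    {"x": 0,"y": 0.01,"z": 0,"ax": 0,"ay": 0,"az": 0,"jaw": -1},
    {"x": 0,"y": 0.01,"z": 0,"ax": 0,"ay": 0,"az": 0,"jaw": -1},
    {"x": 0,"y": 0.01,"z": 0,"ax": 0,"ay": 0,"az": 0,"jaw": -1},
  ],
)

```text
time: 47.1
tool_pos: [557.5, 165.1, 53.2]
tcp_rot: [-3.133, 0.002, 1.545]
contact_force: [-17.4, -2.6, 16.3]
grip_width: 16.1
finger_force: 30.1
```

The gate is at its stop: no motion and the force is rising. Release and retreat.

Emit:
send_rows(
  rows=[
    {"x": 0,"y": 0,"z": 0,"ax": 0,"ay": 0,"az": 0,"jaw": 0.3},
    {"x": 0,"y": 0,"z": 0,"ax": 0,"ay": 0,"az": 0,"jaw": 0.3},
    {"x": 0,"y": 0,"z": 0,"ax": 0,"ay": 0,"az": 0,"jaw": 0.3},
    {"x": 0,"y": 0,"z": 0,"ax": 0,"ay": 0,"az": 0,"jaw": 0.3},
    {"x": 0,"y": 0,"z": -0.2,"ax": 0,"ay": 0,"az": 0,"jaw": 0.3},
    {"x": 0,"y": 0,"z": -0.5,"ax": 0,"ay": 0,"az": 0,"jaw": 0.3},
    {"x": 0,"y": 0,"z": -0.7,"ax": 0,"ay": 0,"az": 0,"jaw": 0.3},
    {"x": -0.3,"y": 0,"z": -0.7,"ax": 0,"ay": 0,"az": 0,"jaw": 0.3},
    {"x": -0.6,"y": 0,"z": -0.7,"ax": 0,"ay": 0,"az": 0,"jaw": 0.3},
    {"x": -1,"y": 0,"z": -0.7,"ax": 0,"ay": 0,"az": 0,"jaw": 0.3},
  ],
)

```text
time: 48.35
tool_pos: [556.9, -18.6, 193.1]
tcp_rot: [3.141, 0.0, 1.545]
contact_force: [0.9, -0.0, -0.1]
grip_width: 59.4
finger_force: 0.0
```

Emit:
send_rows(
  rows=[
    {"x": -0.8,"y": 0,"z": 0,"ax": 0,"ay": 0,"az": 0,"jaw": 0.3},
    {"x": -0.8,"y": 0,"z": 0,"ax": 0,"ay": 0,"az": 0,"jaw": 0.3},
    {"x": -0.8,"y": 0,"z": 0,"ax": 0,"ay": 0,"az": 0,"jaw": 0.3},
    {"x": -0.8,"y": 0,"z": 0,"ax": 0,"ay": 0,"az": 0,"jaw": 0.3},
    {"x": -0.8,"y": 0,"z": 0,"ax": 0,"ay": 0,"az": 0,"jaw": 0.3},
    {"x": -0.8,"y": 0,"z": 0,"ax": 0,"ay": 0,"az": 0,"jaw": 0.3},
    {"x": -0.8,"y": 0,"z": 0,"ax": 0,"ay": 0,"az": 0,"jaw": 0.3},
    {"x": -0.8,"y": 0,"z": 0,"ax": 0,"ay": 0,"az": 0,"jaw": 0.3},
    {"x": -0.8,"y": 0,"z": 0,"ax": 0,"ay": 0,"az": 0,"jaw": 0.3},
    {"x": -0.8,"y": 0,"z": 0,"ax": 0,"ay": 0,"az": 0,"jaw": 0.3},
  ],
)

```text
time: 49.6
tool_pos: [552.8, -177.0, 192.9]
tcp_rot: [3.142, 0.0, 1.544]
contact_force: [0.4, -0.2, -0.5]
grip_width: 59.7
finger_force: 0.0
```

```bash
python3 - <<'E'
from h import *
look()
im=cv2.imread('pics/topl.png'); cv2.imwrite('pics/tl4.png',cv2.resize(im[100:340,70:340],None,fx=2.4,fy=2.4))
E
```

```text
red [557.8 164.3] [14. 38.] 2.0 z 82.8 81
stripe [400.2 221.9] [86. 10.] 88.0 z 39.4 116
tray [515.8 310. ] [244. 133.] 88.6 z 6.2 1360
in tray [516.  330.4] [28. 99.] 88.0 z 50.4 377
in tray [518.7 388.2] [29. 98.] 88.7 z 50.7 372
in tray [514.8 274.5] [28. 99.] 88.6 z 50.7 367
in tray [515.5 216. ] [28. 99.] 87.8 z 51.2 361
in tray [422.6 286.3] [185.  12.] 88.3 z 42.0 201
```

View pics/tl4.png

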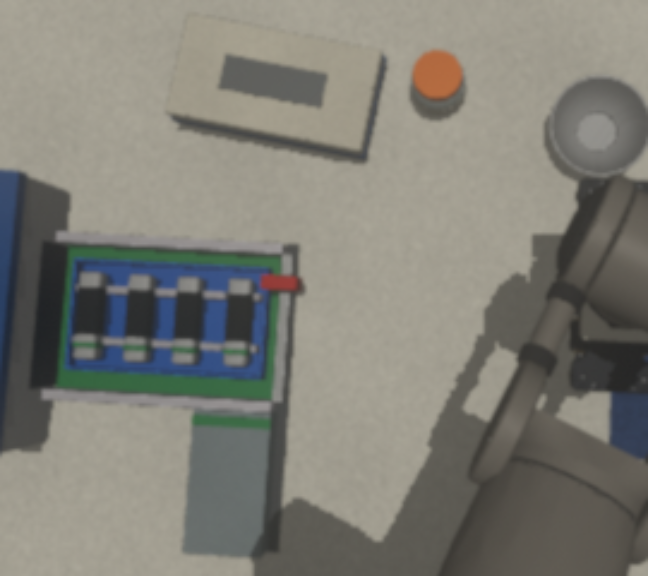

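The gate is shut with the grip 159 mm from the mark. The tray is centred with all four handles level, and the bystanders are untouched. Handing in.

```bash
python3 -c "
from plant import bot
print(bot.close_job())"
```

```text
the job is handed in; nothing more can be done
None
```

The job is handed in at about 50 s of the 210 s allowed: all four handles lie in the cradle, the tray is parked in the bay, and the gate is shut to about 1 mm by camera measurement; the hand-in returned no verdict.

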